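Clamp the glued boards, then hang up the push blocks

TASK

The two boards standing in the vice are freshly glued, so clamp them first: take every spring clamp off the rack and clip it, jaws down and well home, over the boards' top edge, one close to each end and the rest spread out between. Once they are all on, hang each plywood push block that stands on the bench by its hole on an empty peg of the tool rail, one to a peg. Leave the filling knife on its peg and everything else on the bench where it is.

Things in the scene. Friction and masses are not known exactly. Their poses are not given: they have to be found in the camera images.
- boards: the two freshly glued boards, a pale and a dark one face to face, standing on edge in the vice: together 20 mm thick (x), 300 mm long (y), 100 mm high (z). Origin at the middle of the lower edge; fixed. The vice's jaws reach up to 55 mm below the top edge
- edge_mid (a point): middle of the boards' top edge (155 mm above the bench); x across the boards' thickness, y along their length (ends at y = -150 and +150 mm), z up
- rack_edge (a point): middle of the top edge of the clamp rack's plywood batten, 120 mm above the bench; the batten is 20 mm thick (x) and 270 mm long (y). Fixed, stands to the left or to the right
- clamp_a: one of up to four identical spring clamps (A-shaped, dark steel, black rubber tips, coil at the pivot), present or absent; starts clipped upright over the rack's edge, jaws down, handles up. Origin on the pivot, 24 mm above that edge; z up between the handles, y along the hinge pin and the edge it grips, x across the edge: the direction of squeezing and of the jaws' opening. Mass 0.12 kg
- clamp_b: another spring clamp, present or absent. Handles of all: tips 24 mm wide along y, centred 66 mm above the pivot, top at 72 mm, 63 mm apart over their outsides while gripping a 20 mm edge. Squeezing the tips together along x (6 N at first, 11 N at the end) opens the jaws up to a stop, tips then about 37 mm apart; squeezing harder does no more. They spring back when released
- clamp_c: another spring clamp, present or absent. Jaws of all: rubber pads 24 mm wide along y, 32 to 48 mm below the pivot, 20 mm apart on the rack and 36 mm apart when squeezed to the stop. The coil (radius 9 mm) roofs the mouth. Both arms turn, so this body leans up to 0.2 rad about y while squeezed; upright again on an edge
- clamp_d: another spring clamp like clamp_a, present or absent. They stand about 64 mm apart along the rack
- push_a: one of up to two identical plywood push blocks (hand blocks for a table saw), present or absent, standing on the bench: a flat sole 70 mm (x) by 110 mm (y), 18 mm thick, with an upright board in its middle, 16 mm thick (x), 60 mm wide (y), its top 120 mm above the underside. Origin at the centre of the underside, z up, x through the upright board (axis of its hole). 0.2 kg
- push_b: another push block like push_a, present or absent. A peg carries it by the roof of the hole; it then hangs nearly upright
- push_a_hole (a point): centre of the round 30 mm hole through push_a's upright board, 75 mm above its underside, 45 mm below its top; axes as the block's
- push_b_hole (a point): centre of the round 30 mm hole through push_b's upright board, 75 mm above its underside, 45 mm below its top; axes as the block's
- peg_0 (a point): a peg of the wooden tool rail: a straight dowel 10 mm thick, 65 mm long, sticking out of the rail along -x of this frame, rising 8 degrees to its tip. Point on its axis, 30 mm from the rail's face, 35 mm from the tip, 229 mm above the bench. Three pegs, 125 mm apart along y; the rail's top is 6 mm above the point, nothing higher behind. Fixed, left or right
- peg_1 (a point): another such peg, same as peg_0
- peg_2 (a point): another such peg, same as peg_0
- knife_0_hole (a point): centre of the hole in the handle of a filling knife (wooden handle 30 mm wide, steel blade). One of the three knives hangs by this hole on a peg, which is therefore taken; the other two are absent. z up; the handle reaches 13 mm above the hole, the knife 152 mm below it. Leave it
- knife_1_hole (a point): the same of another filling knife, blade of another width
- knife_2_hole (a point): the same of another filling knife, blade of another width
- jar: glass jar with a steel lid, 64 mm across, 85 mm high, upright, origin at its underside; bystander
- offcut: wooden block 45 x 100 x 30 mm, origin at its underside; bystander
- glue: white glue bottle, 62 mm across, 180 mm high, upright at the back, origin at its underside; bystander
- tape: roll of masking tape lying flat, 100 mm across, 45 mm high, origin at its underside; bystander
- hammer: hammer lying at the back; bystander
Things that resemble listed ones, but are neither listed nor needed, are in the scene too. What is shaped like the push_b but blue, green or pink is not meant.

How it is judged:
On the way, in this order (a step that is already met when the one before it is completed fails the run):
1. every spring clamp grips the top edge of the glued boards, one close to each end, the rest between, none crowded (x of clamp_a in the frame of edge_mid between -0.012 and 0.012 m and y of clamp_a in the frame of edge_mid between -0.145 and 0.145 m and z of clamp_a in the frame of edge_mid between 0.002 and 0.036 m and angle between each of clamp_a, clamp_b, clamp_c, clamp_d's own z axis and vertical below 0.3 rad and contact force between each of clamp_a, clamp_b, clamp_c, clamp_d and boards above 6 N and x of clamp_b in the frame of edge_mid between -0.012 and 0.012 m and y of clamp_b in the frame of edge_mid between -0.145 and 0.145 m and z of clamp_b in the frame of edge_mid between 0.002 and 0.036 m and x of clamp_c in the frame of edge_mid between -0.012 and 0.012 m and y of clamp_c in the frame of edge_mid between -0.145 and 0.145 m and z of clamp_c in the frame of edge_mid between 0.002 and 0.036 m and x of clamp_d in the frame of edge_mid between -0.012 and 0.012 m and y of clamp_d in the frame of edge_mid between -0.145 and 0.145 m and z of clamp_d in the frame of edge_mid between 0.002 and 0.036 m and y of any of clamp_a, clamp_b, clamp_c, clamp_d in the frame of edge_mid below -0.09 m and y of any of clamp_a, clamp_b, clamp_c, clamp_d in the frame of edge_mid above 0.09 m and distance between each of clamp_b, clamp_c, clamp_d and clamp_a above 0.045 m and distance between each of clamp_c, clamp_d and clamp_b above 0.045 m and distance between clamp_d and clamp_c above 0.045 m), for 0.3 s.
2. every push block hangs by its hole on a peg of its own (((distance between push_a_hole and peg_0 below 0.042 m and y of push_a_hole in the frame of peg_0 between -0.015 and 0.015 m) or (distance between push_a_hole and peg_1 below 0.042 m and y of push_a_hole in the frame of peg_1 between -0.015 and 0.015 m) or (distance between push_a_hole and peg_2 below 0.042 m and y of push_a_hole in the frame of peg_2 between -0.015 and 0.015 m)) and distance between each of push_a_hole, push_b_hole and knife_0_hole above 0.06 m and distance between each of push_a_hole, push_b_hole and knife_1_hole above 0.06 m and distance between each of push_a_hole, push_b_hole and knife_2_hole above 0.06 m and ((distance between push_b_hole and peg_0 below 0.042 m and y of push_b_hole in the frame of peg_0 between -0.015 and 0.015 m) or (distance between push_b_hole and peg_1 below 0.042 m and y of push_b_hole in the frame of peg_1 between -0.015 and 0.015 m) or (distance between push_b_hole and peg_2 below 0.042 m and y of push_b_hole in the frame of peg_2 between -0.015 and 0.015 m)) and distance between push_a_hole and push_b_hole above 0.06 m), for 0.2 s.
At the end, for the whole second after the job is handed in: Every clamp grips the boards, pivot at most 36 mm above the top edge, within 12 mm of its middle, upright within 0.3 rad; one within 60 mm of each end, none closer than 45 mm to another. Every push block hangs on a peg through its hole, one thing to a peg. All released, at rest (blocks may sway) (all of step 1 and all of step 2 and linear speed of each of clamp_a, clamp_b, clamp_c, clamp_d below 0.03 m/s and linear speed of each of push_a, push_b below 0.15 m/s); the robot touches nothing.
It fails at once if a push block is lifted off the bench before all the clamps are on the boards (not ((x of clamp_a in the frame of edge_mid between -0.012 and 0.012 m and y of clamp_a in the frame of edge_mid between -0.145 and 0.145 m and z of clamp_a in the frame of edge_mid between 0.002 and 0.036 m and angle between each of clamp_a, clamp_b's own z axis and vertical below 0.3 rad and contact force between each of clamp_a, clamp_b and boards above 6 N and x of clamp_b in the frame of edge_mid between -0.012 and 0.012 m and y of clamp_b in the frame of edge_mid between -0.145 and 0.145 m and z of clamp_b in the frame of edge_mid between 0.002 and 0.036 m and x of clamp_c in the frame of edge_mid between -0.012 and 0.012 m and y of clamp_c in the frame of edge_mid between -0.145 and 0.145 m) and (z of clamp_c in the frame of edge_mid between 0.002 and 0.036 m and angle between each of clamp_c, clamp_d's own z axis and vertical below 0.3 rad and contact force between each of clamp_c, clamp_d and boards above 6 N and x of clamp_d in the frame of edge_mid between -0.012 and 0.012 m and y of clamp_d in the frame of edge_mid between -0.145 and 0.145 m and z of clamp_d in the frame of edge_mid between 0.002 and 0.036 m and y of any of clamp_a, clamp_b, clamp_c, clamp_d in the frame of edge_mid below -0.09 m and y of any of clamp_a, clamp_b, clamp_c, clamp_d in the frame of edge_mid above 0.09 m and distance between each of clamp_b, clamp_c, clamp_d and clamp_a above 0.045 m and distance between each of clamp_c, clamp_d and clamp_b above 0.045 m and distance between clamp_d and clamp_c above 0.045 m)) and height (world z) of any of push_a, push_b above 0.05 m).
It fails at once if a bystander on the bench (jar, glue bottle, offcut, tape roll, hammer) is shifted by more than 50 mm or knocked over (distance of any of jar, glue, offcut, tape, hammer from where it was at the start of the episode above 0.05 m or angle between any of jar, glue's own z axis and vertical above 0.6 rad).
It fails at once if the filling knife is knocked or taken off its peg (distance of any of knife_0_hole, knife_1_hole, knife_2_hole from where it was at the start of the episode above 0.06 m).
Of clamp_a, clamp_b, clamp_c, clamp_d only 3 to 4 are there at a start; the rules pass over those that are not, and their reading is None.
Of push_a, push_b only 1 to 2 are there at a start; the rules pass over those that are not, and their reading is None.
Of knife_0, knife_1, knife_2 only 1 to 1 are there at a start; the rules pass over those that are not, and their reading is None.
At some moment in a run one of push_a, push_b may be knocked a few centimetres aside while the robot is not near it.
It also fails if it takes over 210 s, if anything falls off the work surface, if the arm or the gripper's body presses on something with over 40 N, if the wrist force passes 120 N, or if a joint passes its speed limit or range.

ROBOT

A 6-joint arm with a two-finger parallel gripper is mounted at the origin on the work surface. World frame = base frame: x ahead of the robot, y to its left, z up, the work surface at z = 0. Lengths are in m, angles in rad, forces in N, time in s.
With the tool pointing down it reaches from about 0.4 to 0.825 m from the base axis. Payload 7 kg.
Tool frame: the origin (TCP) lies midway between the tips of the shut fingers; the grasp point (between the pads) lies 19 mm behind it (arm.grip_depth is the distance from the TCP to the grasp point, in m); z points along the fingers, y is the line along which they close (so a half turn about z gives the same grasp; the last joint's range is limited). The gripper opens to 85 mm and grips with 20 to 120 N. Pads are 22 mm wide; open, the fingers measure 114 mm over their backs; the gripper's body (76 mm by 85 mm) begins 54 mm behind the grasp point. The pads swing forward as they close: fully open they stand 13 mm farther back than shut.
Start: joints at [1.497, 0.359, 0.012, 0, -1.224, -0.288], TCP at [0.239, 0.631, 0.231] pointing down, gripper open.
Joint ranges: [-3.07, 3.07], [-1.43, 2.12], [-1.02, 1.25], [-3.03, 1.67], [-3.05, -0], [-3.03, 3.03]. Speed limits (rad/s): [2.39, 2.39, 3.01, 3.14, 3.14, 3.14].

INTERFACE

Orientations are given as a unit quaternion [w, x, y, z].
In Python, from bench import arm gives the robot as it stands.
- The arm moves only by the tool drive_tool, never from a script. Its argument "plan" is a list of rows, each an object with "fingers": the opening, from 0 (shut) to 1 (fully open); "xyz": the shift along the tool's x, y, z normalised to -1 to 1, where 1 is 0.25 m, a list of three; "angular": the turn, a rotation vector about the tool's x, y, z normalised to -1 to 1, where 1 is pi/2 rad, a list of three. In form: [{"fingers": fingers, "xyz": [dx, dy, dz], "angular": [rx, ry, rz]}, ...]. A call has exactly 10 rows; each row shifts and turns the commanded pose from where the row before left it, along the tool's axes as they then stand; what a row does not reach is not made up. A row lasts 1/8 s, in which the tool goes at most 62.5 mm and 10.7 degrees, less where a joint would pass 70% of its speed; a pose out of reach is approached as far as the arm can. A call with a number of a shift or a turn outside -1 to 1 is refused whole. A call with a gripper value outside its range is refused whole. The fingers move at their own pace and stop on an object; "force" is the grip in N (left out, the last holds). Time passes only in rows, so rows that do not move let the fingers close, or fill a call up. It gives the time, the measured TCP pose, the force, the opening and the grip force at its end, in the units of the state.
- arm.get_state(): the state, without advancing time (a new reading comes with each control period).
- arm.get_image(name): name is "scene" or "side" or "wrist"; returns a dict with "image" (400x640x3 uint8, blue, green, red), "camera_matrix" (3x3 intrinsics, pixels), "k1" (the pictures are not rectified: a ray, as slopes to the right and down, at radius r is drawn at 1 + k1 r^2 times it, then the intrinsics apply), "cam_to_world" (4x4, takes a point from camera to world coordinates). Camera axes: x right, y down, z forward; pixel columns grow to the right and rows downward; lengths in m; the calibration is good to about 2 mm. A picture is of the moment at which its call begins. There is no depth.
- arm.close_job(): hands the job in; it is judged then, once.
Trained networks look in a picture, given as the dict that the camera call returned (one of the last four; its "shot" number tells which), for a name from the list of things; names that differ only in an ending like _2 or _b are one class to them, and where a whole thing is asked for, a point or a joint stands for the part that bears it (a point fixed in the world has none). Each returns a list of dicts, best first, with "confidence" (0 to 1); they miss things now and then, are a little off and sometimes report something else, mostly with a low value. They report only what shows in the picture. A call takes as long as a camera call. They do not tell look-alikes from the thing itself.
- arm.find_in(name, picture): "box" ([left, top, width, height] as shares, 0 to 1, of the picture: columns of its width, rows of its height, round what is visible of it).
The state is a dict: "time": time; "joints": joint angles; "joint_velocities": joint speeds; "joint_efforts": joint torques, N m; "tool_pos": TCP position; "eef_rot": TCP orientation; "contact_force": force on the tool from outside, world axes, zero at the start; "wrist_torque": the same for the moment, N m; "opening": finger opening in m; "gripper_force": force on a finger pad.
Only numpy, scipy, OpenCV 4.12 (cv2) and the standard library are available. Lean on these libraries where they do the work, as an engineer would, in place of code of your own. Each camera call takes 0.05 s, during which the arm holds its last target. There are 200 camera calls.

## Working session

There is one attempt and no reset: what is moved stays moved. The work goes in short steps, Python scripts to look and compute and a tool call to move; the robot and the scene stay as the last step left them, time stands still between calls to the robot, and variables do not carry over. Pictures are saved under pics/ and viewed, at most 14 in all, crops included, and the job is handed in when it is done.

Besides the shell and the picture viewer there is one more tool, called after "Request:" as name(argument=value, ...), one argument or row to a line, values as JSON. drive_tool: Moves the arm, as the interface text tells. Scaled input: -1 to 1 covers 0.25 m each way for a shift and pi/2 rad each way for a turn. Its arguments: {"type":"object","properties":{"plan":{"type":"array"},"force":{"type":"number"}},"required":["plan"]}

```bash
ls; mkdir -p pics; cat > h.py <<'E'
import numpy as np, cv2
from bench import arm
def shot(name, fn=None):
    p=arm.get_image(name)
    if fn: cv2.imwrite('pics/'+fn,p['image'])
    return p
def ray(p,u,v):
    K=np.array(p['camera_matrix']);T=np.array(p['cam_to_world'])
    d=cv2.undistortPoints(np.array([[[u,v]]],float),K,np.array([p['k1'],0,0,0.]))[0,0]
    r=T[:3,:3]@np.array([d[0],d[1],1.]);return T[:3,3],r/np.linalg.norm(r)
def at_z(p,u,v,z):
    o,r=ray(p,u,v);return o+r*(z-o[2])/r[2]
def proj(p,X):
    K=np.array(p['camera_matrix']);T=np.linalg.inv(np.array(p['cam_to_world']))
    X=np.atleast_2d(X)@T[:3,:3].T+T[:3,3]
    return cv2.projectPoints(X,np.zeros(3),np.zeros(3),K,np.array([p['k1'],0,0,0.]))[0][:,0]
def tri(*a):
    A=np.zeros((3,3));b=np.zeros(3)
    for p,u,v in a:
        o,r=ray(p,u,v);M=np.eye(3)-np.outer(r,r);A+=M;b+=M@o
    return np.linalg.solve(A,b)
def finds(n,p,c=.2):
    return [(round(d['confidence'],2),(np.array(d['box'])*[640,400,640,400]).round(0).tolist()) for d in arm.find_in(n,p) if d['confidence']>c]
E
python3 - <<'E'
from h import *
np.set_printoptions(precision=3,suppress=True)
for n in ['scene','side']:
    p=shot(n,n+'0.png'); print(n,np.array(p['cam_to_world']),p['camera_matrix'],p['k1'])
    for t in ['clamp_a','push_a','push_a_hole','boards','peg_0','knife_0_hole','rack_edge','edge_mid','jar','glue','tape','offcut','hammer']:
        try: print(t,finds(t,p))
        except Exception as e: print(t,e)
print(arm.get_state())
E
```

```text
pics
scene [[ 0.585  0.425 -0.691  1.411]
 [ 0.811 -0.328  0.485 -0.532]
 [-0.021 -0.843 -0.537  0.827]
 [ 0.     0.     0.     1.   ]] [[369.206   0.    315.479]
 [  0.    369.206 192.393]
 [  0.      0.      1.   ]] 0.0075842861523277676
clamp_a [(0.83, [195.0, 219.0, 21.0, 39.0]), (0.72, [235.0, 200.0, 17.0, 39.0]), (0.64, [218.0, 210.0, 19.0, 42.0])]
push_a [(0.76, [303.0, 163.0, 29.0, 37.0]), (0.7, [353.0, 161.0, 26.0, 31.0]), (0.69, [357.0, 137.0, 20.0, 25.0]), (0.66, [328.0, 148.0, 22.0, 32.0])]
push_a_hole []
boards [(0.96, [279.0, 186.0, 59.0, 65.0])]
peg_0 [(0.98, [339.0, 143.0, 80.0, 105.0])]
knife_0_hole []
rack_edge [(0.77, [173.0, 227.0, 98.0, 78.0]), (0.73, [171.0, 247.0, 31.0, 24.0])]
edge_mid []
jar [(0.48, [212.0, 221.0, 12.0, 26.0]), (0.26, [353.0, 163.0, 23.0, 33.0])]
glue [(0.66, [369.0, 206.0, 23.0, 57.0]), (0.63, [279.0, 187.0, 55.0, 66.0]), (0.3, [339.0, 147.0, 79.0, 96.0])]
tape [(0.77, [334.0, 253.0, 35.0, 38.0])]
offcut [(0.74, [168.0, 247.0, 32.0, 25.0])]
hammer [(0.7, [264.0, 261.0, 44.0, 74.0]), (0.55, [391.0, 166.0, 11.0, 26.0])]
side [[-0.874 -0.228  0
[... 620 characters left out ...]
(0.65, [295.0, 197.0, 63.0, 28.0])]
jar [(0.38, [370.0, 207.0, 14.0, 7.0])]
glue [(0.54, [251.0, 192.0, 19.0, 43.0])]
tape [(0.75, [238.0, 190.0, 68.0, 96.0]), (0.51, [271.0, 214.0, 17.0, 13.0])]
offcut []
hammer []
{'time': 1.4, 'joints': array([ 1.497,  0.359,  0.012,  0.   , -1.224, -0.288]), 'joint_velocities': array([-0.001,  0.002, -0.   ,  0.001, -0.   ,  0.001]), 'joint_efforts': array([  0.   , -58.299,  29.365,   6.942,  -0.001,  -0.   ]), 'tool_pos': array([0.239, 0.631, 0.231]), 'eef_rot': array([ 0.   ,  0.984, -0.18 ,  0.   ]), 'contact_force': array([ 0.055, -0.031,  0.417]), 'wrist_torque': array([-0.037, -0.029,  0.04 ]), 'gripper_force': 0.0, 'opening': 0.08542640079408866}
```

```bash
python3 - <<'E'
import cv2
a=cv2.imread('pics/scene0.png'); b=cv2.imread('pics/side0.png')
cv2.imwrite('pics/s1.png',cv2.resize(a[120:345,150:450],None,fx=2.66,fy=2.66,interpolation=cv2.INTER_CUBIC))
cv2.imwrite('pics/s2.png',cv2.resize(b[170:370,200:466],None,fx=3,fy=3,interpolation=cv2.INTER_CUBIC))
E
```

```text
(no output)
```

View pics/s1.png

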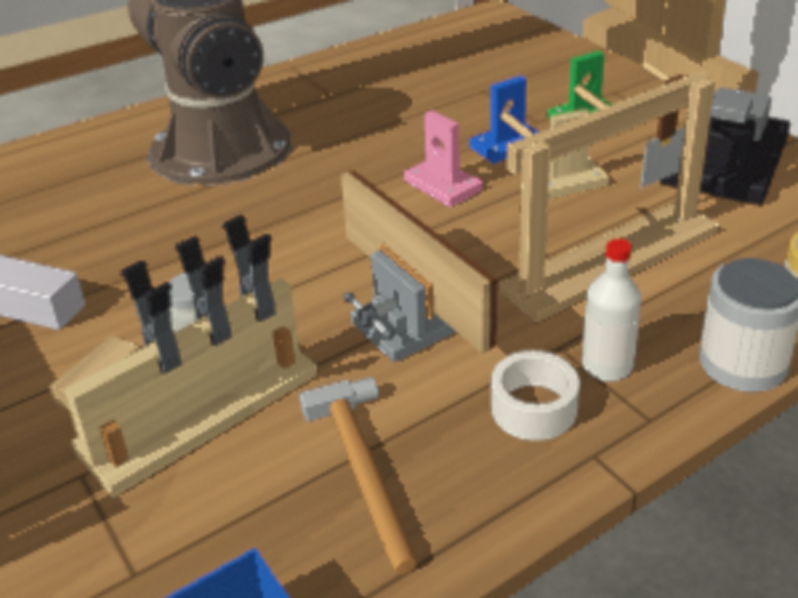

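View pics/s2.png

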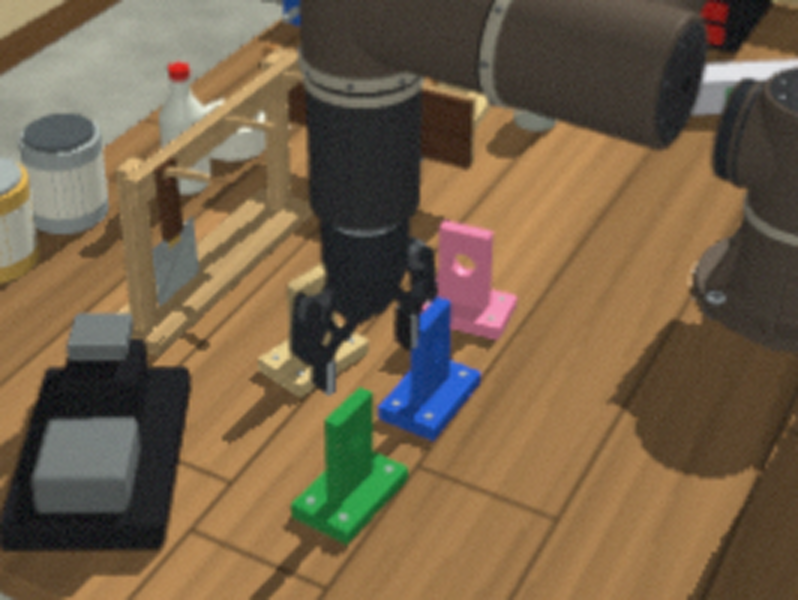

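The scene shows three clamps on the rack at the right. The boards are in the middle, with their top edge from about (345,175) to (492,280) in crop s1. The rail is at the left, with the knife on its far-left peg. One plain plywood block stands in front of the rail; the pink, blue and green ones are decoys.

```bash
python3 - <<'E'
from h import *
np.set_printoptions(precision=3,suppress=True)
p=shot('scene'); q=shot('side')
s=lambda u,v:(150+u/2.66,120+v/2.66)
t=lambda u,v:(200+u/3,170+v/3)
for n,uv,z in [('rackL',(78,402),.12),('rackR',(291,291),.12),('bdNear',(346,176),.155),('bdFar pale corner',(484,283),.155),('bdFar dark corner',(497,275),.155),
  ('railR topfront',(522,152),.235),('railL',(708,82),.235),('peg tip R',(503,105),.234),('peg tip mid',(578,90),.234),('tip3',(648,68),.234),
  ('pushsole corner',(585,190),0.018),('pushsole corner2',(608,180),.018),('glue base',(607,372),0),('tape',(535,395),.045),('handle1 far',(137,268),.19),('h2',(190,242),.19),('h3',(235,222),.19),('h1n',(158,290),.19),('h2n',(210,263),.19),('h3n',(260,240),.19),('vice handle',(348,298),.05)]:
    print(n,at_z(p,*s(*uv),z))
for n,uv,z in [('bd end',(472,100),.155),('rail near end',(122,165),.235),('rail far',(280,52),.235),('pegtip A',(268,128),.234),('pegtip B',(210,178),.234),('push soleL',(258,360),.018),('sole near',(303,392),.018),('soleR',(368,350),.018)]:
    print(n,at_z(q,*t(*uv),z))
E
```

```text
rackL [ 0.598 -0.416  0.12 ]
rackR [ 0.568 -0.156  0.12 ]
bdNear [0.438 0.    0.155]
bdFar pale corner [0.728 0.004 0.155]
bdFar dark corner [0.725 0.024 0.155]
railR topfront [0.636 0.133 0.235]
railL [0.645 0.45  0.235]
peg tip R [0.526 0.193 0.234]
peg tip mid [0.553 0.299 0.234]
tip3 [0.563 0.421 0.234]
pushsole corner [0.5   0.378 0.018]
pushsole corner2 [0.5   0.426 0.018]
glue base [ 0.799  0.138 -0.   ]
tape [0.811 0.012 0.045]
handle1 far [ 0.514 -0.308  0.19 ]
h2 [ 0.503 -0.241  0.19 ]
h3 [ 0.497 -0.183  0.19 ]
h1n [ 0.565 -0.305  0.19 ]
h2n [ 0.554 -0.24   0.19 ]
h3n [ 0.548 -0.177  0.19 ]
vice handle [ 0.541 -0.068  0.05 ]
bd end [0.43  0.004 0.155]
rail near end [0.645 0.447 0.235]
rail far [0.634 0.137 0.235]
pegtip A [0.548 0.302 0.234]
pegtip B [0.546 0.423 0.234]
push soleL [0.486 0.436 0.018]
sole near [0.414 0.459 0.018]
soleR [0.386 0.362 0.018]
```

```bash
cat >> h.py <<'E'
from scipy.spatial.transform import Rotation as Ro
import json
def pose():
    s=arm.get_state();w,x,y,z=s['eef_rot'];return np.array(s['tool_pos']),Ro.from_quat([x,y,z,w])
def Rt(yaw):
    c,s=np.cos(np.radians(yaw)),np.sin(np.radians(yaw));return Ro.from_matrix(np.array([[-s,c,0],[c,s,0],[0,0,-1]]).T)
def rows(wps,start=None):
    "wps: (x,y,z,yaw of tool y in deg,n,fingers); prints rows in tool units"
    P,R=start or pose();out=[]
    for x,y,z,yaw,n,f in wps:
        T=np.array([x,y,z]);rv=(R.inv()*Rt(yaw)).as_rotvec()/n
        if np.degrees(np.linalg.norm(rv))>10.6 or np.linalg.norm(T-P)/n>.062: print('TOO FAST',n,np.degrees(np.linalg.norm(rv)),np.linalg.norm(T-P)/n)
        st=(T-P)/n
        for i in range(n):
            d=R.inv().apply(st)/.25
            out.append({'fingers':f,'xyz':[round(float(v),3)+0 for v in d],'angular':[round(float(v),3)+0 for v in rv/(np.pi/2)]})
            R=R*Ro.from_rotvec(rv)
        P,R=T,Rt(yaw)
    for i in range(0,len(out),10):
        print('CALL');[print(json.dumps(r)) for r in out[i:i+10]]
E
python3 - <<'E'
from h import *
rows([(.30,.50,.36,-110.7,4,1),(.50,-.22,.36,-173.4,16,1)])
E
```

```text
CALL
{"fingers": 1, "xyz": [0.104, 0.101, -0.129], "angular": [0.0, 0.0, 0.0]}
{"fingers": 1, "xyz": [0.104, 0.101, -0.129], "angular": [0.0, 0.0, 0.0]}
{"fingers": 1, "xyz": [0.104, 0.101, -0.129], "angular": [0.0, 0.0, 0.0]}
{"fingers": 1, "xyz": [0.104, 0.101, -0.129], "angular": [0.0, 0.0, 0.0]}
{"fingers": 1, "xyz": [0.11, 0.151, 0.0], "angular": [0.0, 0.0, 0.044]}
{"fingers": 1, "xyz": [0.12, 0.143, 0.0], "angular": [0.0, 0.0, 0.044]}
{"fingers": 1, "xyz": [0.13, 0.134, 0.0], "angular": [0.0, 0.0, 0.044]}
{"fingers": 1, "xyz": [0.139, 0.125, 0.0], "angular": [0.0, 0.0, 0.044]}
{"fingers": 1, "xyz": [0.147, 0.115, 0.0], "angular": [0.0, 0.0, 0.044]}
{"fingers": 1, "xyz": [0.155, 0.105, 0.0], "angular": [0.0, 0.0, 0.044]}
CALL
{"fingers": 1, "xyz": [0.161, 0.094, 0.0], "angular": [0.0, 0.0, 0.044]}
{"fingers": 1, "xyz": [0.167, 0.083, 0.0], "angular": [0.0, 0.0, 0.044]}
{"fingers": 1, "xyz": [0.173, 0.071, 0.0], "angular": [0.0, 0.0, 0.044]}
{"fingers": 1, "xyz": [0.177, 0.059, 0.0], "angular": [0.0, 0.0, 0.044]}
{"fingers": 1, "xyz": [0.181, 0.047, 0.0], "angular": [0.0, 0.0, 0.044]}
{"fingers": 1, "xyz": [0.184, 0.035, 0.0], "angular": [0.0, 0.0, 0.044]}
{"fingers": 1, "xyz": [0.186, 0.022, 0.0], "angular": [0.0, 0.0, 0.044]}
{"fingers": 1, "xyz": [0.187, 0.009, 0.0], "angular": [0.0, 0.0, 0.044]}
{"fingers": 1, "xyz": [0.187, -0.004, 0.0], "angular": [0.0, 0.0, 0.044]}
{"fingers": 1, "xyz": [0.186, -0.016, 0.0], "angular": [0.0, 0.0, 0.044]}
```

Request:
drive_tool(
  plan=[
    {"fingers": 1, "xyz": [0.104, 0.101, -0.129], "angular": [0, 0, 0]},
    {"fingers": 1, "xyz": [0.104, 0.101, -0.129], "angular": [0, 0, 0]},
    {"fingers": 1, "xyz": [0.104, 0.101, -0.129], "angular": [0, 0, 0]},
    {"fingers": 1, "xyz": [0.104, 0.101, -0.129], "angular": [0, 0, 0]},
    {"fingers": 1, "xyz": [0.11, 0.151, 0], "angular": [0, 0, 0.044]},
    {"fingers": 1, "xyz": [0.12, 0.143, 0], "angular": [0, 0, 0.044]},
    {"fingers": 1, "xyz": [0.13, 0.134, 0], "angular": [0, 0, 0.044]},
    {"fingers": 1, "xyz": [0.139, 0.125, 0], "angular": [0, 0, 0.044]},
    {"fingers": 1, "xyz": [0.147, 0.115, 0], "angular": [0, 0, 0.044]},
    {"fingers": 1, "xyz": [0.155, 0.105, 0], "angular": [0, 0, 0.044]},
  ],
  force=40,
)

```text
time: 2.75
tool_pos: [0.3749, 0.2283, 0.3606]
eef_rot: [-0.0, 0.925, -0.379, 0.0]
contact_force: [1.0, -0.2, 1.0]
opening: 0.0856
gripper_force: 0.0
```

Request:
drive_tool(
  plan=[
    {"fingers": 1, "xyz": [0.161, 0.094, 0], "angular": [0, 0, 0.044]},
    {"fingers": 1, "xyz": [0.167, 0.083, 0], "angular": [0, 0, 0.044]},
    {"fingers": 1, "xyz": [0.173, 0.071, 0], "angular": [0, 0, 0.044]},
    {"fingers": 1, "xyz": [0.177, 0.059, 0], "angular": [0, 0, 0.044]},
    {"fingers": 1, "xyz": [0.181, 0.047, 0], "angular": [0, 0, 0.044]},
    {"fingers": 1, "xyz": [0.184, 0.035, 0], "angular": [0, 0, 0.044]},
    {"fingers": 1, "xyz": [0.186, 0.022, 0], "angular": [0, 0, 0.044]},
    {"fingers": 1, "xyz": [0.187, 0.009, 0], "angular": [0, 0, 0.044]},
    {"fingers": 1, "xyz": [0.187, -0.004, 0], "angular": [0, 0, 0.044]},
    {"fingers": 1, "xyz": [0.186, -0.016, 0], "angular": [0, 0, 0.044]},
  ],
)

```text
time: 4.0
tool_pos: [0.4965, -0.223, 0.3605]
eef_rot: [-0.0, 0.742, -0.671, 0.0]
contact_force: [0.9, 1.0, 0.6]
opening: 0.0851
gripper_force: 0.0
```

```bash
python3 - <<'E'
from h import *
np.set_printoptions(precision=3,suppress=True)
w=shot('wrist','w1.png');a=shot('scene','sc1.png');q=shot('side','sd1.png')
P,R=pose();print(P,R.as_matrix());print(np.array(w['cam_to_world']),w['camera_matrix'],w['k1'])
for n in ['clamp_a','rack_edge','boards']: print(n,finds(n,w))
for n in ['push_a']: print(n,finds(n,q),finds(n,a))
E
```

```text
[ 0.496 -0.223  0.359] [[ 0.1   -0.995 -0.002]
 [-0.995 -0.1    0.   ]
 [-0.     0.002 -1.   ]]
[[-0.995 -0.096 -0.029  0.504]
 [-0.1    0.949  0.298 -0.299]
 [-0.001  0.3   -0.954  0.502]
 [ 0.     0.     0.     1.   ]] [[306.413   0.    315.598]
 [  0.    306.413 197.314]
 [  0.      0.      1.   ]] -0.0335026230763225
clamp_a [(0.93, [214.0, 57.0, 69.0, 34.0]), (0.86, [219.0, 122.0, 74.0, 39.0]), (0.8, [228.0, 170.0, 64.0, 47.0])]
rack_edge [(0.58, [237.0, 2.0, 73.0, 211.0])]
boards [(0.93, [129.0, 277.0, 219.0, 62.0])]
push_a [(0.9, [286.0, 257.0, 40.0, 44.0]), (0.84, [298.0, 300.0, 36.0, 52.0]), (0.63, [336.0, 244.0, 34.0, 37.0])] [(0.93, [329.0, 150.0, 21.0, 31.0]), (0.79, [357.0, 161.0, 20.0, 33.0]), (0.74, [197.0, 222.0, 19.0, 37.0]), (0.71, [301.0, 164.0, 30.0, 33.0]), (0.7, [357.0, 136.0, 19.0, 27.0])]
```

View pics/w1.png

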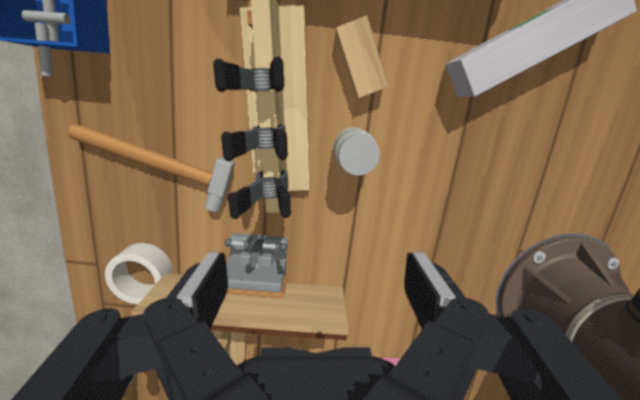

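```bash
python3 - <<'E'
import cv2
a=cv2.imread('pics/w1.png')
cv2.imwrite('pics/w1c.png',cv2.resize(a[45:225,195:355],None,fx=3.3,fy=3.3,interpolation=cv2.INTER_CUBIC))
E
```

```text
(no output)
```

View pics/w1c.png

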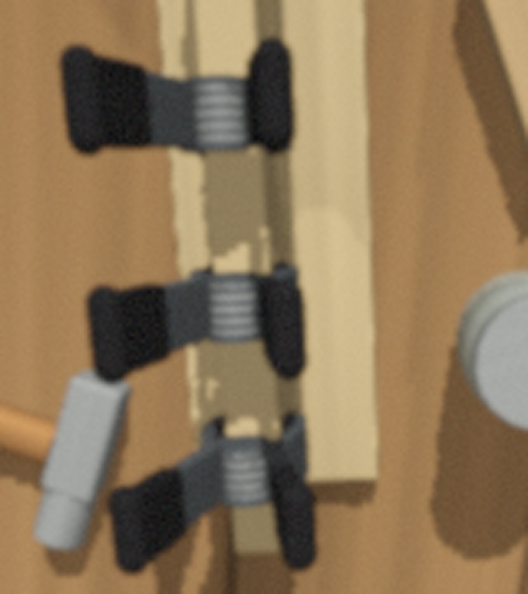

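The wrist view shows three clamps on the batten. Their handle tips in the crop are at about (80,100)/(278,95), (103,335)/(290,325) and (128,530)/(298,515).

```bash
python3 - <<'E'
from h import *
np.set_printoptions(precision=4,suppress=True)
w=shot('wrist');a=shot('scene')
f=lambda u,v:(195+u/3.3,45+v/3.3)
for l,r in [((80,100),(278,95)),((103,335),(290,325)),((128,530),(298,515))]:
    L=at_z(w,*f(*l),.214);Rr=at_z(w,*f(*r),.214)
    print('mid',(L+Rr)/2,'dist',np.linalg.norm(L-Rr),'ang',np.degrees(np.arctan2(*(L-Rr)[1::-1])))
print('rack end',at_z(w,*f(234,553),.12),at_z(w,*f(276,553),.12))
for uv in [(347,299),(345,335),(205,326),(197,288),(125,320)]: print('bd',uv,at_z(w,*uv,.155))
E
```

```text
mid [ 0.5653 -0.3134  0.214 ] dist 0.0532358366533124 ang 7.009444639646861
mid [ 0.5577 -0.2518  0.214 ] dist 0.05363548894696974 ang 8.888466748000015
mid [ 0.5501 -0.1944  0.214 ] dist 0.05188322100363226 ang 11.287164148818704
rack end [ 0.5557 -0.1491  0.12  ] [ 0.5389 -0.1509  0.12  ]
bd (347, 299) [ 0.4368 -0.0511  0.155 ]
bd (345, 335) [0.4315 0.008  0.155 ]
bd (205, 326) [0.6264 0.014  0.155 ]
bd (197, 288) [ 0.6363 -0.0466  0.155 ]
bd (125, 320) [0.7384 0.0176 0.155 ]
```

```bash
python3 - <<'E'
from h import *
rows([(.5501,-.1944,.265,-172.7,3,1),(.5501,-.1944,.265,-172.7,7,1)])
E
```

```text
CALL
{"fingers": 1, "xyz": [-0.027, -0.075, 0.128], "angular": [0.0, 0.0, -0.005]}
{"fingers": 1, "xyz": [-0.027, -0.075, 0.128], "angular": [0.0, 0.0, -0.005]}
{"fingers": 1, "xyz": [-0.026, -0.075, 0.128], "angular": [0.0, 0.0, -0.005]}
{"fingers": 1, "xyz": [0.0, 0.0, 0.0], "angular": [0.0, 0.0, 0.0]}
{"fingers": 1, "xyz": [0.0, 0.0, 0.0], "angular": [0.0, 0.0, 0.0]}
{"fingers": 1, "xyz": [0.0, 0.0, 0.0], "angular": [0.0, 0.0, 0.0]}
{"fingers": 1, "xyz": [0.0, 0.0, 0.0], "angular": [0.0, 0.0, 0.0]}
{"fingers": 1, "xyz": [0.0, 0.0, 0.0], "angular": [0.0, 0.0, 0.0]}
{"fingers": 1, "xyz": [0.0, 0.0, 0.0], "angular": [0.0, 0.0, 0.0]}
{"fingers": 1, "xyz": [0.0, 0.0, 0.0], "angular": [0.0, 0.0, 0.0]}
```

Request:
drive_tool(
  plan=[
    {"fingers": 1, "xyz": [-0.027, -0.075, 0.128], "angular": [0, 0, -0.005]},
    {"fingers": 1, "xyz": [-0.027, -0.075, 0.128], "angular": [0, 0, -0.005]},
    {"fingers": 1, "xyz": [-0.026, -0.075, 0.128], "angular": [0, 0, -0.005]},
    {"fingers": 1, "xyz": [0, 0, 0], "angular": [0, 0, 0]},
    {"fingers": 1, "xyz": [0, 0, 0], "angular": [0, 0, 0]},
    {"fingers": 1, "xyz": [0, 0, 0], "angular": [0, 0, 0]},
    {"fingers": 1, "xyz": [0, 0, 0], "angular": [0, 0, 0]},
    {"fingers": 1, "xyz": [0, 0, 0], "angular": [0, 0, 0]},
    {"fingers": 1, "xyz": [0, 0, 0], "angular": [0, 0, 0]},
    {"fingers": 1, "xyz": [0, 0, 0], "angular": [0, 0, 0]},
  ],
)

```text
time: 5.75
tool_pos: [0.55, -0.1953, 0.2643]
eef_rot: [0.0, 0.75, -0.661, 0.0]
contact_force: [0.1, -0.7, -0.7]
opening: 0.0858
gripper_force: 0.0
```

```bash
python3 - <<'E'
from h import *
np.set_printoptions(precision=4,suppress=True)
w=shot('wrist','w2.png')
P,R=pose();print(P,R.as_matrix()[:,1])
print(proj(w,[P+[0,0,-.05],P]), finds('clamp_a',w))
E
```

```text
[ 0.55   -0.1953  0.2643] [-0.992  -0.1264  0.0001]
[[315.9311 220.5046]
 [316.0229 256.3931]] [(0.94, [269.0, 169.0, 90.0, 70.0]), (0.72, [263.0, 111.0, 104.0, 44.0]), (0.66, [257.0, 2.0, 111.0, 61.0])]
```

View pics/w2.png

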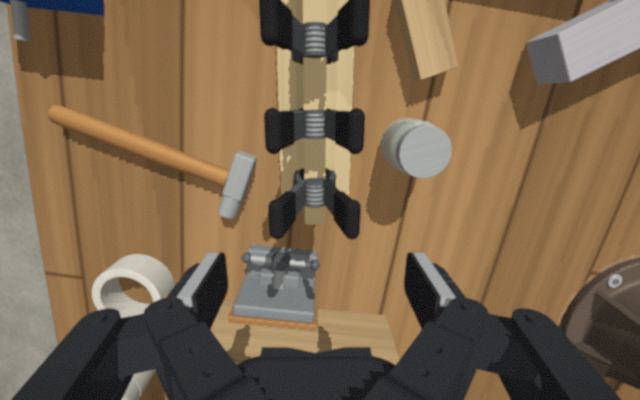

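The clamp nearest the boards is centred between the fingers: its tips are at (278,222) and (352,220), and the tool projects to (316,220).

Request:
drive_tool(
  plan=[
    {"fingers": 1, "xyz": [0, 0, 0.1], "angular": [0, 0, 0]},
    {"fingers": 1, "xyz": [0, 0, 0.1], "angular": [0, 0, 0]},
    {"fingers": 1, "xyz": [0, 0, 0.1], "angular": [0, 0, 0]},
    {"fingers": 1, "xyz": [0, 0, 0], "angular": [0, 0, 0]},
    {"fingers": 0.7, "xyz": [0, 0, 0], "angular": [0, 0, 0]},
    {"fingers": 0.6, "xyz": [0, 0, 0], "angular": [0, 0, 0]},
    {"fingers": 0.5, "xyz": [0, 0, 0], "angular": [0, 0, 0]},
    {"fingers": 0.3, "xyz": [0, 0, 0], "angular": [0, 0, 0]},
    {"fingers": 0.3, "xyz": [0, 0, 0], "angular": [0, 0, 0]},
    {"fingers": 0.3, "xyz": [0, 0, 0], "angular": [0, 0, 0]},
  ],
  force=40,
)

```text
time: 7.1
tool_pos: [0.55, -0.1953, 0.1893]
eef_rot: [0.0, 0.75, -0.661, -0.0]
contact_force: [0.3, -0.4, -2.5]
opening: 0.0313
gripper_force: 41.3
```

```bash
python3 - <<'E'
from h import *
np.set_printoptions(precision=4,suppress=True)
w=shot('wrist','w3.png');shot('scene','sc3.png')
a=cv2.imread('pics/w3.png')[80:330,190:450];b=cv2.imread('pics/sc3.png')[130:290,170:340]
cv2.imwrite('pics/w3c.png',np.hstack([cv2.resize(a,(416,400)),cv2.resize(b,(380,400))]))
E
```

```text
(no output)
```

View pics/w3c.png

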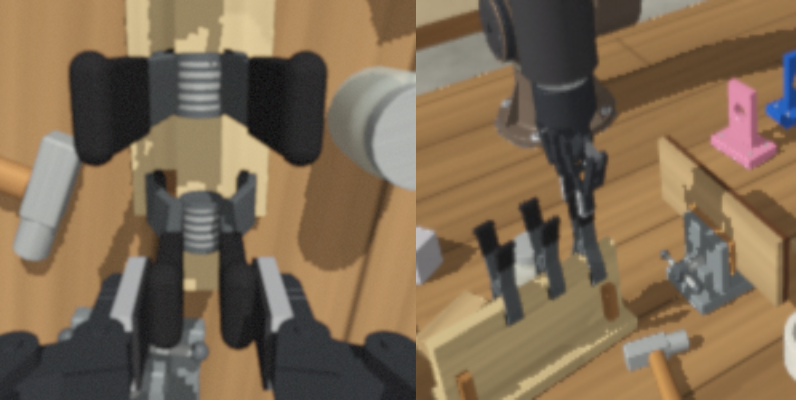

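```bash
python3 - <<'E'
from h import *
rows([(.55,-.1953,.33,-172.7,4,.3),(.463,0.003,.33,-88.2,10,.3),(.463,0.003,.33,-88.2,6,.3)])
E
```

```text
CALL
{"fingers": 0.3, "xyz": [0.0, 0.0, -0.141], "angular": [0.0, 0.0, 0.0]}
{"fingers": 0.3, "xyz": [0.0, 0.0, -0.141], "angular": [0.0, 0.0, 0.0]}
{"fingers": 0.3, "xyz": [0.0, 0.0, -0.141], "angular": [0.0, 0.0, 0.0]}
{"fingers": 0.3, "xyz": [0.0, 0.0, -0.141], "angular": [0.0, 0.0, 0.0]}
{"fingers": 0.3, "xyz": [-0.083, 0.024, 0.0], "angular": [0.0, 0.0, -0.094]}
{"fingers": 0.3, "xyz": [-0.086, 0.012, 0.0], "angular": [0.0, 0.0, -0.094]}
{"fingers": 0.3, "xyz": [-0.087, -0.001, 0.0], "angular": [0.0, 0.0, -0.094]}
{"fingers": 0.3, "xyz": [-0.086, -0.013, 0.0], "angular": [0.0, 0.0, -0.094]}
{"fingers": 0.3, "xyz": [-0.083, -0.026, 0.0], "angular": [0.0, 0.0, -0.094]}
{"fingers": 0.3, "xyz": [-0.078, -0.038, 0.0], "angular": [0.0, 0.0, -0.094]}
CALL
{"fingers": 0.3, "xyz": [-0.072, -0.049, 0.0], "angular": [0.0, 0.0, -0.094]}
{"fingers": 0.3, "xyz": [-0.064, -0.059, 0.0], "angular": [0.0, 0.0, -0.094]}
{"fingers": 0.3, "xyz": [-0.054, -0.068, 0.0], "angular": [0.0, 0.0, -0.094]}
{"fingers": 0.3, "xyz": [-0.044, -0.075, 0.0], "angular": [0.0, 0.0, -0.094]}
{"fingers": 0.3, "xyz": [0.0, 0.0, 0.0], "angular": [0.0, 0.0, 0.0]}
{"fingers": 0.3, "xyz": [0.0, 0.0, 0.0], "angular": [0.0, 0.0, 0.0]}
{"fingers": 0.3, "xyz": [0.0, 0.0, 0.0], "angular": [0.0, 0.0, 0.0]}
{"fingers": 0.3, "xyz": [0.0, 0.0, 0.0], "angular": [0.0, 0.0, 0.0]}
{"fingers": 0.3, "xyz": [0.0, 0.0, 0.0], "angular": [0.0, 0.0, 0.0]}
{"fingers": 0.3, "xyz": [0.0, 0.0, 0.0], "angular": [0.0, 0.0, 0.0]}
```

Request:
drive_tool(
  plan=[
    {"fingers": 0.3, "xyz": [0, 0, -0.141], "angular": [0, 0, 0]},
    {"fingers": 0.3, "xyz": [0, 0, -0.141], "angular": [0, 0, 0]},
    {"fingers": 0.3, "xyz": [0, 0, -0.141], "angular": [0, 0, 0]},
    {"fingers": 0.3, "xyz": [0, 0, -0.141], "angular": [0, 0, 0]},
    {"fingers": 0.3, "xyz": [-0.083, 0.024, 0], "angular": [0, 0, -0.094]},
    {"fingers": 0.3, "xyz": [-0.086, 0.012, 0], "angular": [0, 0, -0.094]},
    {"fingers": 0.3, "xyz": [-0.087, -0.001, 0], "angular": [0, 0, -0.094]},
    {"fingers": 0.3, "xyz": [-0.086, -0.013, 0], "angular": [0, 0, -0.094]},
    {"fingers": 0.3, "xyz": [-0.083, -0.026, 0], "angular": [0, 0, -0.094]},
    {"fingers": 0.3, "xyz": [-0.078, -0.038, 0], "angular": [0, 0, -0.094]},
  ],
)

```text
time: 8.45
tool_pos: [0.4974, -0.0754, 0.3303]
eef_rot: [-0.0, 0.962, -0.273, 0.0]
contact_force: [0.1, -0.5, -1.3]
opening: 0.0313
gripper_force: 41.3
```

Request:
drive_tool(
  plan=[
    {"fingers": 0.3, "xyz": [-0.072, -0.049, 0], "angular": [0, 0, -0.094]},
    {"fingers": 0.3, "xyz": [-0.064, -0.059, 0], "angular": [0, 0, -0.094]},
    {"fingers": 0.3, "xyz": [-0.054, -0.068, 0], "angular": [0, 0, -0.094]},
    {"fingers": 0.3, "xyz": [-0.044, -0.075, 0], "angular": [0, 0, -0.094]},
    {"fingers": 0.3, "xyz": [0, 0, 0], "angular": [0, 0, 0]},
    {"fingers": 0.3, "xyz": [0, 0, 0], "angular": [0, 0, 0]},
    {"fingers": 0.3, "xyz": [0, 0, 0], "angular": [0, 0, 0]},
    {"fingers": 0.3, "xyz": [0, 0, 0], "angular": [0, 0, 0]},
    {"fingers": 0.3, "xyz": [0, 0, 0], "angular": [0, 0, 0]},
    {"fingers": 0.3, "xyz": [0, 0, 0], "angular": [0, 0, 0]},
  ],
)

```text
time: 9.7
tool_pos: [0.4628, 0.0035, 0.3302]
eef_rot: [0.0, 1.0, 0.016, -0.0]
contact_force: [-0.5, 0.2, -1.2]
opening: 0.0314
gripper_force: 41.3
```

```bash
python3 - <<'E'
from h import *
np.set_printoptions(precision=4,suppress=True)
w=shot('wrist','w4.png');P,R=pose();print(P,R.as_matrix()[:,1],proj(w,[P,P-[0,0,.1]]))
cv2.imwrite('pics/w4c.png',cv2.resize(cv2.imread('pics/w4.png')[0:330,180:480],None,fx=1.8,fy=1.8,interpolation=cv2.INTER_CUBIC))
E
```

```text
[0.4629 0.0036 0.3303] [ 0.0322 -0.9995  0.0001] [[315.5848 256.7508]
 [315.5562 198.2659]]
```

View pics/w4c.png

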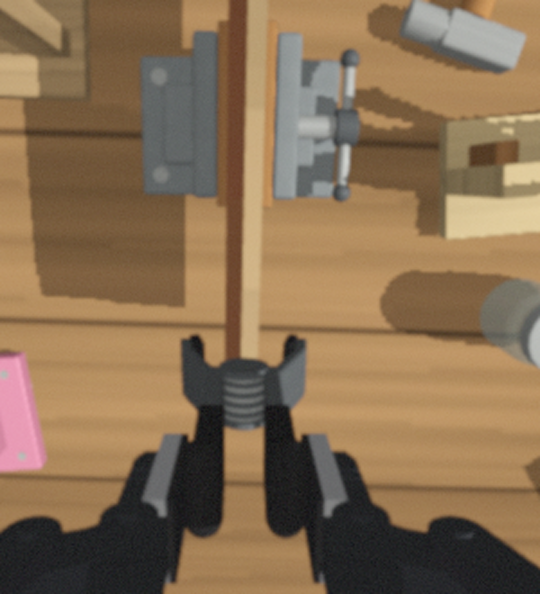

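The clamp is held level, with its coil at (243,395) in the crop. The boards' top edge runs between columns 226 and 267, up to the top of the picture.

```bash
python3 - <<'E'
from h import *
np.set_printoptions(precision=4,suppress=True)
w=shot('wrist');im=w['image'].astype(int)
for v in [2,40,80,120,150,175]:
    # gradient profile along the row
    r=im[v-1:v+2,285:345].mean(0);g=np.abs(np.diff(r,axis=0)).sum(1)
    i=np.argsort(g)[-6:];print(v,sorted((i+285.5).tolist()))
f=lambda u,v:(180+u/1.8,v/1.8)
for a,b,v in [(231,268,5),(229,266,100),(227,263,250),(226,260,345)]:
    print(at_z(w,*f(a,v),.155),at_z(w,*f(b,v),.155))
E
```

```text
2 [305.5, 306.5, 307.5, 316.5, 317.5, 318.5]
40 [315.5, 316.5, 332.5, 333.5, 334.5, 335.5]
80 [314.5, 315.5, 316.5, 331.5, 332.5, 333.5]
120 [304.5, 305.5, 313.5, 314.5, 315.5, 324.5]
150 [304.5, 305.5, 306.5, 313.5, 314.5, 315.5]
175 [304.5, 305.5, 312.5, 313.5, 314.5, 323.5]
[0.6264 0.0154 0.155 ] [ 0.627  -0.0034  0.155 ]
[0.5814 0.0153 0.155 ] [ 0.582  -0.0043  0.155 ]
[0.5025 0.0146 0.155 ] [ 0.5031 -0.0059  0.155 ]
[0.4461 0.0139 0.155 ] [ 0.4467 -0.0065  0.155 ]
```

```bash
python3 - <<'E'
from h import *
rows([(.466,.0042,.25,-89.3,4,.3),(.466,.0042,.217,-89.3,4,.3),(.466,.0042,.217,-89.3,2,.3)])
E
```

```text
CALL
{"fingers": 0.3, "xyz": [0.003, 0.0, 0.08], "angular": [0.0, 0.0, 0.003]}
{"fingers": 0.3, "xyz": [0.003, 0.0, 0.08], "angular": [0.0, 0.0, 0.003]}
{"fingers": 0.3, "xyz": [0.003, -0.001, 0.08], "angular": [0.0, 0.0, 0.003]}
{"fingers": 0.3, "xyz": [0.003, -0.001, 0.08], "angular": [0.0, 0.0, 0.003]}
{"fingers": 0.3, "xyz": [0.0, 0.0, 0.033], "angular": [0.0, 0.0, 0.0]}
{"fingers": 0.3, "xyz": [0.0, 0.0, 0.033], "angular": [0.0, 0.0, 0.0]}
{"fingers": 0.3, "xyz": [0.0, 0.0, 0.033], "angular": [0.0, 0.0, 0.0]}
{"fingers": 0.3, "xyz": [0.0, 0.0, 0.033], "angular": [0.0, 0.0, 0.0]}
{"fingers": 0.3, "xyz": [0.0, 0.0, 0.0], "angular": [0.0, 0.0, 0.0]}
{"fingers": 0.3, "xyz": [0.0, 0.0, 0.0], "angular": [0.0, 0.0, 0.0]}
```

Request:
drive_tool(
  plan=[
    {"fingers": 0.3, "xyz": [0.003, 0, 0.08], "angular": [0, 0, 0.003]},
    {"fingers": 0.3, "xyz": [0.003, 0, 0.08], "angular": [0, 0, 0.003]},
    {"fingers": 0.3, "xyz": [0.003, -0.001, 0.08], "angular": [0, 0, 0.003]},
    {"fingers": 0.3, "xyz": [0.003, -0.001, 0.08], "angular": [0, 0, 0.003]},
    {"fingers": 0.3, "xyz": [0, 0, 0.033], "angular": [0, 0, 0]},
    {"fingers": 0.3, "xyz": [0, 0, 0.033], "angular": [0, 0, 0]},
    {"fingers": 0.3, "xyz": [0, 0, 0.033], "angular": [0, 0, 0]},
    {"fingers": 0.3, "xyz": [0, 0, 0.033], "angular": [0, 0, 0]},
    {"fingers": 0.3, "xyz": [0, 0, 0], "angular": [0, 0, 0]},
    {"fingers": 0.3, "xyz": [0, 0, 0], "angular": [0, 0, 0]},
  ],
)

```text
time: 11.05
tool_pos: [0.4677, 0.0043, 0.2198]
eef_rot: [-0.0, 1.0, 0.007, 0.002]
contact_force: [-2.2, -0.6, 14.0]
opening: 0.0313
gripper_force: 42.8
```

```bash
python3 - <<'E'
from h import *
w=shot('wrist','w5.png');s=shot('scene','sc5.png');d=shot('side','sd5.png')
a=w['image'][80:330,190:450];b=s['image'][140:280,260:400];c=d['image'][170:270,240:380]
cv2.imwrite('pics/w5c.png',np.hstack([cv2.resize(a,(416,400)),cv2.resize(b,(384,400))]))
E
```

```text
(no output)
```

View pics/w5c.png

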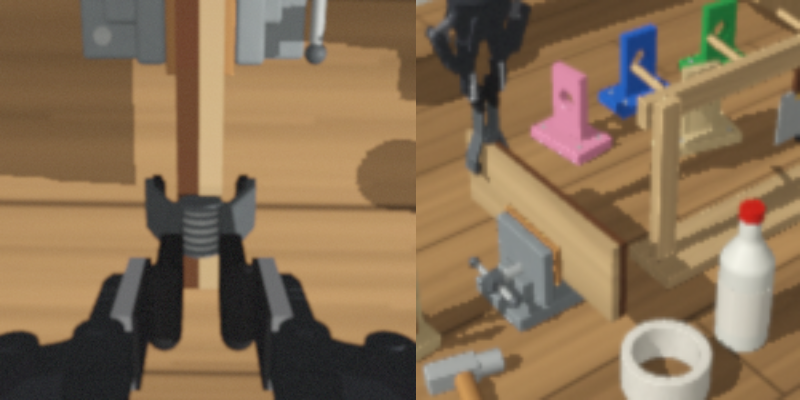

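Request:
drive_tool(
  plan=[
    {"fingers": 0.45, "xyz": [0, 0, 0], "angular": [0, 0, 0]},
    {"fingers": 0.55, "xyz": [0, 0, 0], "angular": [0, 0, 0]},
    {"fingers": 0.65, "xyz": [0, 0, 0], "angular": [0, 0, 0]},
    {"fingers": 0.75, "xyz": [0, 0, 0], "angular": [0, 0, 0]},
    {"fingers": 1, "xyz": [0, 0, 0], "angular": [0, 0, 0]},
    {"fingers": 1, "xyz": [0, 0, 0], "angular": [0, 0, 0]},
    {"fingers": 1, "xyz": [0, 0, 0], "angular": [0, 0, 0]},
    {"fingers": 1, "xyz": [0, 0, -0.15], "angular": [0, 0, 0]},
    {"fingers": 1, "xyz": [0, 0, -0.15], "angular": [0, 0, 0]},
    {"fingers": 1, "xyz": [0, 0, -0.15], "angular": [0, 0, 0]},
  ],
)

```text
time: 12.45
tool_pos: [0.4657, 0.0042, 0.3311]
eef_rot: [-0.0, 1.0, 0.007, 0.0]
contact_force: [0.9, 0.1, 0.3]
opening: 0.0854
gripper_force: 0.0
```

```bash
python3 - <<'E'
from h import *
np.set_printoptions(precision=4,suppress=True)
w=shot('wrist','w6.png');s=shot('scene','sc6.png')
print(pose()[0],finds('clamp_a',w),finds('clamp_a',s),finds('boards',s))
a=w['image'][80:330,190:450];b=s['image'][140:280,180:340]
cv2.imwrite('pics/w6c.png',np.hstack([cv2.resize(a,(416,400)),cv2.resize(b,(384,336)) if 0 else cv2.resize(b,(384,400))]))
E
```

```text
[0.4677 0.0044 0.3341] [(0.7, [582.0, 66.0, 57.0, 39.0]), (0.7, [277.0, 161.0, 75.0, 58.0]), (0.63, [522.0, 51.0, 118.0, 78.0])] [(0.67, [217.0, 209.0, 20.0, 41.0]), (0.65, [337.0, 254.0, 31.0, 35.0]), (0.57, [199.0, 221.0, 17.0, 35.0]), (0.51, [275.0, 164.0, 17.0, 37.0])] [(0.96, [281.0, 191.0, 55.0, 61.0]), (0.61, [198.0, 222.0, 17.0, 36.0])]
```

View pics/w6c.png

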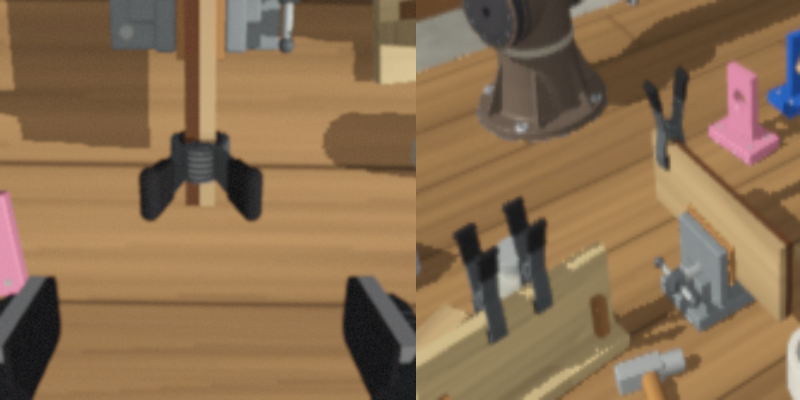

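```bash
python3 - <<'E'
from h import *
np.set_printoptions(precision=4,suppress=True)
w=shot('wrist');s=shot('scene')
print('near end',at_z(w,315,208,.155))
print(tri((w,285,211),(s,290.8,164.5)),tri((w,348,211),(s,277.5,169)))
# next clamp: c2
rows([(.5577,-.2518,.33,-172.7,9,1),(.5577,-.2518,.265,-172.7,3,1),(.5577,-.2518,.265,-172.7,8,1)])
E
```

```text
near end [0.4306 0.0045 0.155 ]
[0.4601 0.0318 0.2401] [ 0.4608 -0.0194  0.241 ]
CALL
{"fingers": 1, "xyz": [0.04, 0.114, -0.001], "angular": [0.0, 0.0, 0.103]}
{"fingers": 1, "xyz": [0.057, 0.106, -0.001], "angular": [0.0, 0.0, 0.103]}
{"fingers": 1, "xyz": [0.074, 0.096, -0.001], "angular": [0.0, 0.0, 0.103]}
{"fingers": 1, "xyz": [0.088, 0.083, -0.001], "angular": [0.0, 0.0, 0.103]}
{"fingers": 1, "xyz": [0.1, 0.067, -0.001], "angular": [0.0, 0.0, 0.103]}
{"fingers": 1, "xyz": [0.11, 0.05, -0.001], "angular": [0.0, 0.0, 0.103]}
{"fingers": 1, "xyz": [0.117, 0.032, -0.001], "angular": [0.0, 0.0, 0.103]}
{"fingers": 1, "xyz": [0.12, 0.013, -0.001], "angular": [0.0, 0.0, 0.103]}
{"fingers": 1, "xyz": [0.121, -0.007, -0.001], "angular": [0.0, 0.0, 0.103]}
{"fingers": 1, "xyz": [0.0, 0.0, 0.087], "angular": [0.0, 0.0, 0.0]}
CALL
{"fingers": 1, "xyz": [0.0, 0.0, 0.087], "angular": [0.0, 0.0, 0.0]}
{"fingers": 1, "xyz": [0.0, 0.0, 0.087], "angular": [0.0, 0.0, 0.0]}
{"fingers": 1, "xyz": [0.0, 0.0, 0.0], "angular": [0.0, 0.0, 0.0]}
{"fingers": 1, "xyz": [0.0, 0.0, 0.0], "angular": [0.0, 0.0, 0.0]}
{"fingers": 1, "xyz": [0.0, 0.0, 0.0], "angular": [0.0, 0.0, 0.0]}
{"fingers": 1, "xyz": [0.0, 0.0, 0.0], "angular": [0.0, 0.0, 0.0]}
{"fingers": 1, "xyz": [0.0, 0.0, 0.0], "angular": [0.0, 0.0, 0.0]}
{"fingers": 1, "xyz": [0.0, 0.0, 0.0], "angular": [0.0, 0.0, 0.0]}
{"fingers": 1, "xyz": [0.0, 0.0, 0.0], "angular": [0.0, 0.0, 0.0]}
{"fingers": 1, "xyz": [0.0, 0.0, 0.0], "angular": [0.0, 0.0, 0.0]}
```

Request:
drive_tool(
  plan=[
    {"fingers": 1, "xyz": [0.04, 0.114, 0], "angular": [0, 0, 0.103]},
    {"fingers": 1, "xyz": [0.057, 0.106, 0], "angular": [0, 0, 0.103]},
    {"fingers": 1, "xyz": [0.074, 0.096, 0], "angular": [0, 0, 0.103]},
    {"fingers": 1, "xyz": [0.088, 0.083, 0], "angular": [0, 0, 0.103]},
    {"fingers": 1, "xyz": [0.1, 0.067, 0], "angular": [0, 0, 0.103]},
    {"fingers": 1, "xyz": [0.11, 0.05, 0], "angular": [0, 0, 0.103]},
    {"fingers": 1, "xyz": [0.117, 0.032, 0], "angular": [0, 0, 0.103]},
    {"fingers": 1, "xyz": [0.12, 0.013, 0], "angular": [0, 0, 0.103]},
    {"fingers": 1, "xyz": [0.121, -0.007, 0], "angular": [0, 0, 0.103]},
    {"fingers": 1, "xyz": [0, 0, 0], "angular": [0, 0, 0]},
  ],
)

```text
time: 14.05
tool_pos: [0.5581, -0.2529, 0.3276]
eef_rot: [0.001, 0.75, -0.661, -0.001]
contact_force: [-0.5, 0.1, -0.5]
opening: 0.0854
gripper_force: 0.0
```

```bash
python3 - <<'E'
from h import *
np.set_printoptions(precision=4,suppress=True)
w=shot('wrist','w7.png')
P,R=pose();print(P,R.as_matrix()[:,1]);print(proj(w,[[P[0],P[1],.214]]),finds('clamp_a',w))
rows([(.5577,-.2518,.189,-172.7,5,1)])
E
```

```text
[ 0.5579 -0.252   0.328 ] [-0.9918 -0.1277  0.0028]
[[315.575  194.2013]] [(0.76, [279.0, 155.0, 71.0, 53.0]), (0.65, [279.0, 99.0, 74.0, 36.0])]
CALL
{"fingers": 1, "xyz": [0.0, 0.0, 0.112], "angular": [0.0, 0.0, 0.0]}
{"fingers": 1, "xyz": [0.0, 0.0, 0.112], "angular": [0.0, 0.0, 0.0]}
{"fingers": 1, "xyz": [0.0, 0.0, 0.112], "angular": [0.0, 0.0, 0.0]}
{"fingers": 1, "xyz": [0.0, 0.0, 0.112], "angular": [0.0, 0.0, 0.0]}
{"fingers": 1, "xyz": [0.0, 0.0, 0.112], "angular": [0.0, 0.0, 0.0]}
```

Request:
drive_tool(
  plan=[
    {"fingers": 1, "xyz": [0, 0, 0.112], "angular": [0, 0, 0]},
    {"fingers": 1, "xyz": [0, 0, 0.112], "angular": [0, 0, 0]},
    {"fingers": 1, "xyz": [0, 0, 0.112], "angular": [0, 0, 0]},
    {"fingers": 1, "xyz": [0, 0, 0.112], "angular": [0, 0, 0]},
    {"fingers": 1, "xyz": [0, 0, 0.108], "angular": [0, 0, 0]},
    {"fingers": 0.7, "xyz": [0, 0, 0], "angular": [0, 0, 0]},
    {"fingers": 0.5, "xyz": [0, 0, 0], "angular": [0, 0, 0]},
    {"fingers": 0.3, "xyz": [0, 0, 0], "angular": [0, 0, 0]},
    {"fingers": 0.3, "xyz": [0, 0, 0], "angular": [0, 0, 0]},
    {"fingers": 0.3, "xyz": [0, 0, 0], "angular": [0, 0, 0]},
  ],
)

```text
time: 15.4
tool_pos: [0.5583, -0.2515, 0.1912]
eef_rot: [-0.0, 0.751, -0.66, 0.0]
contact_force: [-0.7, -0.3, -2.1]
opening: 0.0311
gripper_force: 41.3
```

```bash
python3 - <<'E'
from h import *
rows([(.5577,-.2518,.345,-172.7,4,.3),(.581,.0057,.345,-89.3,10,.3),(.581,.0057,.25,-89.3,4,.3),(.581,.0057,.25,-89.3,2,.3)])
E
```

```text
CALL
{"fingers": 0.3, "xyz": [0.0, 0.001, -0.154], "angular": [0.0, 0.0, 0.0]}
{"fingers": 0.3, "xyz": [0.0, 0.001, -0.154], "angular": [0.0, 0.0, 0.0]}
{"fingers": 0.3, "xyz": [0.0, 0.001, -0.154], "angular": [0.0, 0.0, 0.0]}
{"fingers": 0.3, "xyz": [0.0, 0.001, -0.154], "angular": [0.0, 0.0, 0.0]}
{"fingers": 0.3, "xyz": [-0.101, -0.022, 0.0], "angular": [0.0, 0.0, -0.093]}
{"fingers": 0.3, "xyz": [-0.097, -0.037, 0.0], "angular": [0.0, 0.0, -0.093]}
{"fingers": 0.3, "xyz": [-0.09, -0.05, 0.0], "angular": [0.0, 0.0, -0.093]}
{"fingers": 0.3, "xyz": [-0.082, -0.063, 0.0], "angular": [0.0, 0.0, -0.093]}
{"fingers": 0.3, "xyz": [-0.072, -0.074, 0.0], "angular": [0.0, 0.0, -0.093]}
{"fingers": 0.3, "xyz": [-0.061, -0.084, 0.0], "angular": [0.0, 0.0, -0.093]}
CALL
{"fingers": 0.3, "xyz": [-0.048, -0.092, 0.0], "angular": [0.0, 0.0, -0.093]}
{"fingers": 0.3, "xyz": [-0.034, -0.098, 0.0], "angular": [0.0, 0.0, -0.093]}
{"fingers": 0.3, "xyz": [-0.019, -0.102, 0.0], "angular": [0.0, 0.0, -0.093]}
{"fingers": 0.3, "xyz": [-0.004, -0.103, 0.0], "angular": [0.0, 0.0, -0.093]}
{"fingers": 0.3, "xyz": [0.0, 0.0, 0.095], "angular": [0.0, 0.0, 0.0]}
{"fingers": 0.3, "xyz": [0.0, 0.0, 0.095], "angular": [0.0, 0.0, 0.0]}
{"fingers": 0.3, "xyz": [0.0, 0.0, 0.095], "angular": [0.0, 0.0, 0.0]}
{"fingers": 0.3, "xyz": [0.0, 0.0, 0.095], "angular": [0.0, 0.0, 0.0]}
{"fingers": 0.3, "xyz": [0.0, 0.0, 0.0], "angular": [0.0, 0.0, 0.0]}
{"fingers": 0.3, "xyz": [0.0, 0.0, 0.0], "angular": [0.0, 0.0, 0.0]}
```

```bash
python3 - <<'E'
from h import *
rows([(.5577,-.2518,.345,-172.7,4,.3),(.6985,.0068,.345,-89.3,10,.3),(.6985,.0068,.28,-89.3,3,.3),(.6985,.0068,.222,-89.3,5,.3),(.6985,.0068,.222,-89.3,8,.3)])
E
```

```text
CALL
{"fingers": 0.3, "xyz": [0.0, 0.001, -0.154], "angular": [0.0, 0.0, 0.0]}
{"fingers": 0.3, "xyz": [0.0, 0.001, -0.154], "angular": [0.0, 0.0, 0.0]}
{"fingers": 0.3, "xyz": [0.0, 0.001, -0.154], "angular": [0.0, 0.0, 0.0]}
{"fingers": 0.3, "xyz": [0.0, 0.001, -0.154], "angular": [0.0, 0.0, 0.0]}
{"fingers": 0.3, "xyz": [-0.095, -0.069, 0.0], "angular": [0.0, 0.0, -0.093]}
{"fingers": 0.3, "xyz": [-0.084, -0.082, 0.0], "angular": [0.0, 0.0, -0.093]}
{"fingers": 0.3, "xyz": [-0.072, -0.093, 0.0], "angular": [0.0, 0.0, -0.093]}
{"fingers": 0.3, "xyz": [-0.057, -0.103, 0.0], "angular": [0.0, 0.0, -0.093]}
{"fingers": 0.3, "xyz": [-0.042, -0.11, 0.0], "angular": [0.0, 0.0, -0.093]}
{"fingers": 0.3, "xyz": [-0.025, -0.115, 0.0], "angular": [0.0, 0.0, -0.093]}
CALL
{"fingers": 0.3, "xyz": [-0.008, -0.117, 0.0], "angular": [0.0, 0.0, -0.093]}
{"fingers": 0.3, "xyz": [0.009, -0.117, 0.0], "angular": [0.0, 0.0, -0.093]}
{"fingers": 0.3, "xyz": [0.026, -0.115, 0.0], "angular": [0.0, 0.0, -0.093]}
{"fingers": 0.3, "xyz": [0.042, -0.11, 0.0], "angular": [0.0, 0.0, -0.093]}
{"fingers": 0.3, "x
[... 405 characters left out ...]
}
CALL
{"fingers": 0.3, "xyz": [0.0, 0.0, 0.046], "angular": [0.0, 0.0, 0.0]}
{"fingers": 0.3, "xyz": [0.0, 0.0, 0.046], "angular": [0.0, 0.0, 0.0]}
{"fingers": 0.3, "xyz": [0.0, 0.0, 0.0], "angular": [0.0, 0.0, 0.0]}
{"fingers": 0.3, "xyz": [0.0, 0.0, 0.0], "angular": [0.0, 0.0, 0.0]}
{"fingers": 0.3, "xyz": [0.0, 0.0, 0.0], "angular": [0.0, 0.0, 0.0]}
{"fingers": 0.3, "xyz": [0.0, 0.0, 0.0], "angular": [0.0, 0.0, 0.0]}
{"fingers": 0.3, "xyz": [0.0, 0.0, 0.0], "angular": [0.0, 0.0, 0.0]}
{"fingers": 0.3, "xyz": [0.0, 0.0, 0.0], "angular": [0.0, 0.0, 0.0]}
{"fingers": 0.3, "xyz": [0.0, 0.0, 0.0], "angular": [0.0, 0.0, 0.0]}
{"fingers": 0.3, "xyz": [0.0, 0.0, 0.0], "angular": [0.0, 0.0, 0.0]}
```

Request:
drive_tool(
  plan=[
    {"fingers": 0.3, "xyz": [0, 0.001, -0.154], "angular": [0, 0, 0]},
    {"fingers": 0.3, "xyz": [0, 0.001, -0.154], "angular": [0, 0, 0]},
    {"fingers": 0.3, "xyz": [0, 0.001, -0.154], "angular": [0, 0, 0]},
    {"fingers": 0.3, "xyz": [0, 0.001, -0.154], "angular": [0, 0, 0]},
    {"fingers": 0.3, "xyz": [-0.095, -0.069, 0], "angular": [0, 0, -0.093]},
    {"fingers": 0.3, "xyz": [-0.084, -0.082, 0], "angular": [0, 0, -0.093]},
    {"fingers": 0.3, "xyz": [-0.072, -0.093, 0], "angular": [0, 0, -0.093]},
    {"fingers": 0.3, "xyz": [-0.057, -0.103, 0], "angular": [0, 0, -0.093]},
    {"fingers": 0.3, "xyz": [-0.042, -0.11, 0], "angular": [0, 0, -0.093]},
    {"fingers": 0.3, "xyz": [-0.025, -0.115, 0], "angular": [0, 0, -0.093]},
  ],
)

```text
time: 16.65
tool_pos: [0.6416, -0.0957, 0.3449]
eef_rot: [-0.0, 0.961, -0.277, 0.0]
contact_force: [0.2, 0.3, -1.9]
opening: 0.0318
gripper_force: 41.4
```

Request:
drive_tool(
  plan=[
    {"fingers": 0.3, "xyz": [-0.008, -0.117, 0], "angular": [0, 0, -0.093]},
    {"fingers": 0.3, "xyz": [0.009, -0.117, 0], "angular": [0, 0, -0.093]},
    {"fingers": 0.3, "xyz": [0.026, -0.115, 0], "angular": [0, 0, -0.093]},
    {"fingers": 0.3, "xyz": [0.042, -0.11, 0], "angular": [0, 0, -0.093]},
    {"fingers": 0.3, "xyz": [0, 0, 0.087], "angular": [0, 0, 0]},
    {"fingers": 0.3, "xyz": [0, 0, 0.087], "angular": [0, 0, 0]},
    {"fingers": 0.3, "xyz": [0, 0, 0.087], "angular": [0, 0, 0]},
    {"fingers": 0.3, "xyz": [0, 0, 0], "angular": [0, 0, 0]},
    {"fingers": 0.3, "xyz": [0, 0, 0], "angular": [0, 0, 0]},
    {"fingers": 0.3, "xyz": [0, 0, 0], "angular": [0, 0, 0]},
  ],
)

```text
time: 17.9
tool_pos: [0.6977, 0.0068, 0.281]
eef_rot: [-0.0, 1.0, 0.009, 0.001]
contact_force: [-0.2, 0.5, -0.5]
opening: 0.0316
gripper_force: 41.4
```

```bash
python3 - <<'E'
from h import *
np.set_printoptions(precision=4,suppress=True)
w=shot('wrist','w8.png')
P,R=pose();print(P,R.as_matrix()[:,1]);print(proj(w,[[P[0],P[1],.155]]))
cv2.imwrite('pics/w8c.png',cv2.resize(w['image'][80:330,190:450],None,fx=2,fy=2,interpolation=cv2.INTER_CUBIC))
rows([(.6985,.0068,.222,-89.3,5,.3)])
E
```

```text
[0.6976 0.0068 0.2808] [ 0.0183 -0.9998 -0.0003]
[[315.6264 189.9914]]
CALL
{"fingers": 0.3, "xyz": [0.001, 0.0, 0.047], "angular": [0.0, 0.0, 0.001]}
{"fingers": 0.3, "xyz": [0.001, 0.0, 0.047], "angular": [0.0, 0.0, 0.001]}
{"fingers": 0.3, "xyz": [0.001, 0.0, 0.047], "angular": [0.0, 0.0, 0.001]}
{"fingers": 0.3, "xyz": [0.001, 0.0, 0.047], "angular": [0.0, 0.0, 0.001]}
{"fingers": 0.3, "xyz": [0.001, 0.0, 0.047], "angular": [0.0, 0.0, 0.001]}
```

View pics/w8c.png

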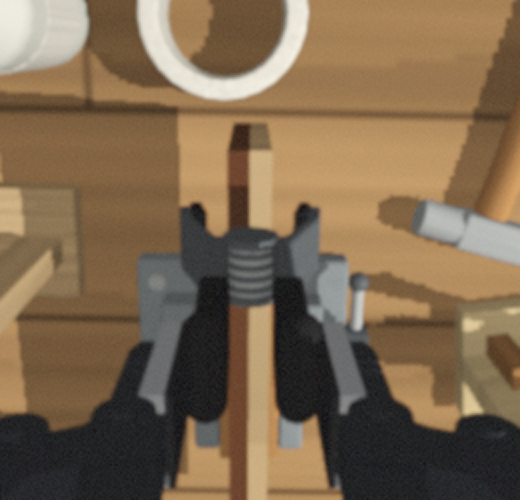

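The clamp is centred over the boards: coil at column 250, glue line at column 249. The boards' far end is at about (250,150) in the crop, so I can lower it.

Request:
drive_tool(
  plan=[
    {"fingers": 0.3, "xyz": [0.001, 0, 0.047], "angular": [0, 0, 0]},
    {"fingers": 0.3, "xyz": [0.001, 0, 0.047], "angular": [0, 0, 0]},
    {"fingers": 0.3, "xyz": [0, 0, 0.047], "angular": [0, 0, 0]},
    {"fingers": 0.3, "xyz": [0, 0, 0.047], "angular": [0, 0, 0]},
    {"fingers": 0.3, "xyz": [0, 0, 0.047], "angular": [0, 0, 0]},
    {"fingers": 0.3, "xyz": [0, 0, 0], "angular": [0, 0, 0]},
    {"fingers": 0.3, "xyz": [0, 0, 0], "angular": [0, 0, 0]},
    {"fingers": 0.3, "xyz": [0, 0, 0], "angular": [0, 0, 0]},
    {"fingers": 0.3, "xyz": [0, 0, 0], "angular": [0, 0, 0]},
    {"fingers": 0.3, "xyz": [0, 0, 0], "angular": [0, 0, 0]},
  ],
)

```text
time: 19.2
tool_pos: [0.6977, 0.0069, 0.2208]
eef_rot: [-0.0, 1.0, 0.009, 0.0]
contact_force: [0.4, 0.4, -0.6]
opening: 0.0318
gripper_force: 41.4
```

```bash
python3 - <<'E'
from h import *
np.set_printoptions(precision=4,suppress=True)
w=shot('wrist','w9.png');print(arm.get_state()['contact_force'],pose()[0])
w8=cv2.imread('pics/w8.png')
rows([(.6985,.0068,.345,-89.3,4,1),(.565,-.3155,.345,-172.7,10,1)],start=(np.array([.6985,.0068,.222]),Rt(-89.3)))
E
```

```text
[-0.2297  0.148  -1.1359] [0.6977 0.0069 0.2208]
CALL
{"fingers": 1, "xyz": [0.0, 0.0, -0.123], "angular": [0.0, 0.0, 0.0]}
{"fingers": 1, "xyz": [0.0, 0.0, -0.123], "angular": [0.0, 0.0, 0.0]}
{"fingers": 1, "xyz": [0.0, 0.0, -0.123], "angular": [0.0, 0.0, 0.0]}
{"fingers": 1, "xyz": [0.0, 0.0, -0.123], "angular": [0.0, 0.0, 0.0]}
{"fingers": 1, "xyz": [-0.055, 0.128, 0.0], "angular": [0.0, 0.0, 0.093]}
{"fingers": 1, "xyz": [-0.036, 0.135, 0.0], "angular": [0.0, 0.0, 0.093]}
{"fingers": 1, "xyz": [-0.016, 0.139, 0.0], "angular": [0.0, 0.0, 0.093]}
{"fingers": 1, "xyz": [0.004, 0.139, 0.0], "angular": [0.0, 0.0, 0.093]}
{"fingers": 1, "xyz": [0.025, 0.137, 0.0], "angular": [0.0, 0.0, 0.093]}
{"fingers": 1, "xyz": [0.044, 0.132, 0.0], "angular": [0.0, 0.0, 0.093]}
CALL
{"fingers": 1, "xyz": [0.063, 0.125, 0.0], "angular": [0.0, 0.0, 0.093]}
{"fingers": 1, "xyz": [0.08, 0.114, 0.0], "angular": [0.0, 0.0, 0.093]}
{"fingers": 1, "xyz": [0.096, 0.101, 0.0], "angular": [0.0, 0.0, 0.093]}
{"fingers": 1, "xyz": [0.11, 0.086, 0.0], "angular": [0.0, 0.0, 0.093]}
```

Request:
drive_tool(
  plan=[
    {"fingers": 0.3, "xyz": [0, 0, 0.006], "angular": [0, 0, 0]},
    {"fingers": 0.3, "xyz": [0, 0, 0.006], "angular": [0, 0, 0]},
    {"fingers": 0.45, "xyz": [0, 0, 0], "angular": [0, 0, 0]},
    {"fingers": 0.55, "xyz": [0, 0, 0], "angular": [0, 0, 0]},
    {"fingers": 0.65, "xyz": [0, 0, 0], "angular": [0, 0, 0]},
    {"fingers": 0.75, "xyz": [0, 0, 0], "angular": [0, 0, 0]},
    {"fingers": 1, "xyz": [0, 0, 0], "angular": [0, 0, 0]},
    {"fingers": 1, "xyz": [0, 0, 0], "angular": [0, 0, 0]},
    {"fingers": 1, "xyz": [0, 0, -0.2], "angular": [0, 0, 0]},
    {"fingers": 1, "xyz": [0, 0, -0.24], "angular": [0, 0, 0]},
  ],
)

```text
time: 20.5
tool_pos: [0.6971, 0.0067, 0.3279]
eef_rot: [0.0, 1.0, 0.009, -0.001]
contact_force: [1.8, 1.0, 0.9]
opening: 0.0856
gripper_force: 0.0
```

```bash
python3 - <<'E'
from h import *
np.set_printoptions(precision=4,suppress=True)
w=shot('wrist','w10.png');s=shot('scene','sc10.png')
cv2.imwrite('pics/w10c.png',np.hstack([cv2.resize(w['image'][80:330,190:450],(416,400)),cv2.resize(s['image'][140:280,180:340],(384,400))]))
P,R=pose();print(P)
rows([(.565,-.3155,.33,-172.7,10,1)])
E
```

```text
[0.7004 0.0064 0.3366]
CALL
{"fingers": 1, "xyz": [-0.057, 0.128, 0.002], "angular": [-0.001, -0.001, 0.093]}
{"fingers": 1, "xyz": [-0.037, 0.135, 0.002], "angular": [-0.001, -0.001, 0.093]}
{"fingers": 1, "xyz": [-0.017, 0.139, 0.002], "angular": [-0.001, -0.001, 0.093]}
{"fingers": 1, "xyz": [0.003, 0.14, 0.002], "angular": [-0.001, -0.001, 0.093]}
{"fingers": 1, "xyz": [0.023, 0.138, 0.002], "angular": [-0.001, -0.001, 0.093]}
{"fingers": 1, "xyz": [0.043, 0.133, 0.003], "angular": [-0.001, -0.001, 0.093]}
{"fingers": 1, "xyz": [0.062, 0.125, 0.003], "angular": [-0.001, -0.001, 0.093]}
{"fingers": 1, "xyz": [0.08, 0.115, 0.003], "angular": [-0.001, -0.001, 0.093]}
{"fingers": 1, "xyz": [0.096, 0.102, 0.003], "angular": [-0.001, -0.001, 0.093]}
{"fingers": 1, "xyz": [0.109, 0.087, 0.003], "angular": [-0.001, -0.001, 0.093]}
```

View pics/w10c.png

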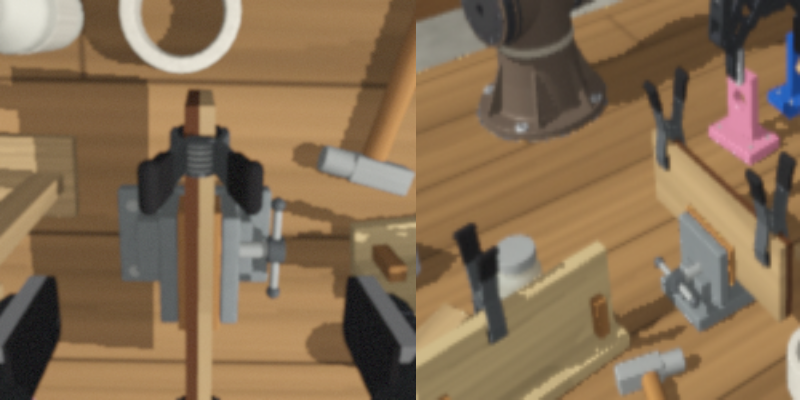

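The second clamp sits over the far end. Next is the last clamp.

Request:
drive_tool(
  plan=[
    {"fingers": 1, "xyz": [-0.057, 0.128, 0.002], "angular": [0, 0, 0.093]},
    {"fingers": 1, "xyz": [-0.037, 0.135, 0.002], "angular": [0, 0, 0.093]},
    {"fingers": 1, "xyz": [-0.017, 0.139, 0.002], "angular": [0, 0, 0.093]},
    {"fingers": 1, "xyz": [0.003, 0.14, 0.002], "angular": [0, 0, 0.093]},
    {"fingers": 1, "xyz": [0.023, 0.138, 0.002], "angular": [0, 0, 0.093]},
    {"fingers": 1, "xyz": [0.043, 0.133, 0.003], "angular": [0, 0, 0.093]},
    {"fingers": 1, "xyz": [0.062, 0.125, 0.003], "angular": [0, 0, 0.093]},
    {"fingers": 1, "xyz": [0.08, 0.115, 0.003], "angular": [0, 0, 0.093]},
    {"fingers": 1, "xyz": [0.096, 0.102, 0.003], "angular": [0, 0, 0.093]},
    {"fingers": 1, "xyz": [0.109, 0.087, 0.003], "angular": [0, 0, 0.093]},
  ],
)

```text
time: 21.85
tool_pos: [0.5617, -0.3166, 0.3218]
eef_rot: [-0.0, 0.749, -0.662, 0.0]
contact_force: [-0.9, -0.0, 0.0]
opening: 0.0858
gripper_force: 0.0
```

Request:
drive_tool(
  plan=[
    {"fingers": 1, "xyz": [0, 0, 0], "angular": [0, 0, 0]},
    {"fingers": 1, "xyz": [0, 0, 0], "angular": [0, 0, 0]},
    {"fingers": 1, "xyz": [0, 0, 0], "angular": [0, 0, 0]},
    {"fingers": 1, "xyz": [0, 0, 0], "angular": [0, 0, 0]},
    {"fingers": 1, "xyz": [0, 0, 0], "angular": [0, 0, 0]},
    {"fingers": 1, "xyz": [0, 0, 0], "angular": [0, 0, 0]},
    {"fingers": 1, "xyz": [0, 0, 0], "angular": [0, 0, 0]},
    {"fingers": 1, "xyz": [0, 0, 0], "angular": [0, 0, 0]},
    {"fingers": 1, "xyz": [0, 0, 0], "angular": [0, 0, 0]},
    {"fingers": 1, "xyz": [0, 0, 0], "angular": [0, 0, 0]},
  ],
)

```text
time: 23.1
tool_pos: [0.5622, -0.3156, 0.3216]
eef_rot: [-0.0, 0.751, -0.66, 0.0]
contact_force: [-0.3, 0.2, -0.4]
opening: 0.0851
gripper_force: 0.0
```

```bash
python3 - <<'E'
from h import *
np.set_printoptions(precision=4,suppress=True)
w=shot('wrist','w11.png')
P,R=pose();print(P,R.as_matrix()[:,1]);print(proj(w,[[P[0],P[1],.214]]),finds('clamp_a',w))
# dark pixel extent of the clamp
g=w['image'].max(2);m=(g[150:215,260:375]<45);ys,xs=np.nonzero(m);print(xs.min()+260,xs.max()+260,ys.min()+150,ys.max()+150)
rows([(.565,-.3155,.189,-172.7,5,1)])
E
```

```text
[ 0.5622 -0.3156  0.3216] [-0.9918 -0.1278 -0.    ]
[[315.8755 195.3417]] [(0.95, [273.0, 157.0, 76.0, 50.0])]
276 346 158 206
CALL
{"fingers": 1, "xyz": [0.0, -0.002, 0.106], "angular": [0.0, 0.0, 0.0]}
{"fingers": 1, "xyz": [0.0, -0.002, 0.106], "angular": [0.0, 0.0, 0.0]}
{"fingers": 1, "xyz": [0.0, -0.002, 0.106], "angular": [0.0, 0.0, 0.0]}
{"fingers": 1, "xyz": [0.0, -0.002, 0.106], "angular": [0.0, 0.0, 0.0]}
{"fingers": 1, "xyz": [0.0, -0.002, 0.106], "angular": [0.0, 0.0, 0.0]}
```

Request:
drive_tool(
  plan=[
    {"fingers": 1, "xyz": [0, -0.004, 0.106], "angular": [0, 0, 0]},
    {"fingers": 1, "xyz": [0, -0.004, 0.106], "angular": [0, 0, 0]},
    {"fingers": 1, "xyz": [0, -0.003, 0.106], "angular": [0, 0, 0]},
    {"fingers": 1, "xyz": [0, -0.003, 0.106], "angular": [0, 0, 0]},
    {"fingers": 1, "xyz": [0, -0.003, 0.106], "angular": [0, 0, 0]},
    {"fingers": 0.7, "xyz": [0, 0, 0], "angular": [0, 0, 0]},
    {"fingers": 0.5, "xyz": [0, 0, 0], "angular": [0, 0, 0]},
    {"fingers": 0.3, "xyz": [0, 0, 0], "angular": [0, 0, 0]},
    {"fingers": 0.3, "xyz": [0, 0, 0], "angular": [0, 0, 0]},
    {"fingers": 0.3, "xyz": [0, 0, 0], "angular": [0, 0, 0]},
  ],
)

```text
time: 24.45
tool_pos: [0.5665, -0.3151, 0.1895]
eef_rot: [-0.0, 0.751, -0.66, 0.0]
contact_force: [0.5, 0.6, -1.3]
opening: 0.0318
gripper_force: 41.4
```

```bash
python3 - <<'E'
from h import *
P,R=pose()
rows([(P[0],P[1],.365,-172.7,5,.3),(.581,-.06,.365,-89.3,9,.3),(.581,.0057,.365,-89.3,2,.3),(.581,.0057,.28,-89.3,4,.3)])
E
```

```text
CALL
{"fingers": 0.3, "xyz": [0.0, 0.0, -0.14], "angular": [0.0, 0.0, 0.0]}
{"fingers": 0.3, "xyz": [0.0, 0.0, -0.14], "angular": [0.0, 0.0, 0.0]}
{"fingers": 0.3, "xyz": [0.0, 0.0, -0.14], "angular": [0.0, 0.0, 0.0]}
{"fingers": 0.3, "xyz": [0.0, 0.0, -0.14], "angular": [0.0, 0.0, 0.0]}
{"fingers": 0.3, "xyz": [0.0, 0.0, -0.14], "angular": [0.0, 0.0, 0.0]}
{"fingers": 0.3, "xyz": [-0.112, -0.021, 0.0], "angular": [0.0, 0.0, -0.103]}
{"fingers": 0.3, "xyz": [-0.107, -0.039, 0.0], "angular": [0.0, 0.0, -0.103]}
{"fingers": 0.3, "xyz": [-0.099, -0.055, 0.0], "angular": [0.0, 0.0, -0.103]}
{"fingers": 0.3, "xyz": [-0.089, -0.07, 0.0], "angular": [0.0, 0.0, -0.103]}
{"fingers": 0.3, "xyz": [-0.077, -0.084, 0.0], "angular": [0.0, 0.0, -0.103]}
CALL
{"fingers": 0.3, "xyz": [-0.062, -0.095, 0.0], "angular": [0.0, 0.0, -0.103]}
{"fingers": 0.3, "xyz": [-0.046, -0.104, 0.0], "angular": [0.0, 0.0, -0.103]}
{"fingers": 0.3, "xyz": [-0.029, -0.11, 0.0], "angular": [0.0, 0.0, -0.103]}
{"fingers": 0.3, "xyz": [-0.011, -0.113, 0.0], "angular": [0.0, 0.0, -0.103]}
{"fingers": 0.3, "xyz": [0.002, -0.131, 0.0], "angular": [0.0, 0.0, 0.0]}
{"fingers": 0.3, "xyz": [0.002, -0.131, 0.0], "angular": [0.0, 0.0, 0.0]}
{"fingers": 0.3, "xyz": [0.0, 0.0, 0.085], "angular": [0.0, 0.0, 0.0]}
{"fingers": 0.3, "xyz": [0.0, 0.0, 0.085], "angular": [0.0, 0.0, 0.0]}
{"fingers": 0.3, "xyz": [0.0, 0.0, 0.085], "angular": [0.0, 0.0, 0.0]}
{"fingers": 0.3, "xyz": [0.0, 0.0, 0.085], "angular": [0.0, 0.0, 0.0]}
```

Request:
drive_tool(
  plan=[
    {"fingers": 0.3, "xyz": [0, 0, -0.14], "angular": [0, 0, 0]},
    {"fingers": 0.3, "xyz": [0, 0, -0.14], "angular": [0, 0, 0]},
    {"fingers": 0.3, "xyz": [0, 0, -0.14], "angular": [0, 0, 0]},
    {"fingers": 0.3, "xyz": [0, 0, -0.14], "angular": [0, 0, 0]},
    {"fingers": 0.3, "xyz": [0, 0, -0.14], "angular": [0, 0, 0]},
    {"fingers": 0.3, "xyz": [-0.112, -0.021, 0], "angular": [0, 0, -0.103]},
    {"fingers": 0.3, "xyz": [-0.107, -0.039, 0], "angular": [0, 0, -0.103]},
    {"fingers": 0.3, "xyz": [-0.099, -0.055, 0], "angular": [0, 0, -0.103]},
    {"fingers": 0.3, "xyz": [-0.089, -0.07, 0], "angular": [0, 0, -0.103]},
    {"fingers": 0.3, "xyz": [-0.077, -0.084, 0], "angular": [0, 0, -0.103]},
  ],
)

```text
time: 25.7
tool_pos: [0.5742, -0.1723, 0.3643]
eef_rot: [-0.0, 0.951, -0.309, 0.0]
contact_force: [-0.1, -0.6, -1.0]
opening: 0.0314
gripper_force: 41.4
```

Request:
drive_tool(
  plan=[
    {"fingers": 0.3, "xyz": [-0.062, -0.095, 0], "angular": [0, 0, -0.103]},
    {"fingers": 0.3, "xyz": [-0.046, -0.104, 0], "angular": [0, 0, -0.103]},
    {"fingers": 0.3, "xyz": [-0.029, -0.11, 0], "angular": [0, 0, -0.103]},
    {"fingers": 0.3, "xyz": [-0.011, -0.113, 0], "angular": [0, 0, -0.103]},
    {"fingers": 0.3, "xyz": [0.002, -0.131, 0], "angular": [0, 0, 0]},
    {"fingers": 0.3, "xyz": [0.002, -0.131, 0], "angular": [0, 0, 0]},
    {"fingers": 0.3, "xyz": [0, 0, 0.085], "angular": [0, 0, 0]},
    {"fingers": 0.3, "xyz": [0, 0, 0.085], "angular": [0, 0, 0]},
    {"fingers": 0.3, "xyz": [0, 0, 0.085], "angular": [0, 0, 0]},
    {"fingers": 0.3, "xyz": [0, 0, 0.085], "angular": [0, 0, 0]},
  ],
)

```text
time: 26.95
tool_pos: [0.5804, 0.0058, 0.2786]
eef_rot: [-0.0, 1.0, 0.007, 0.0]
contact_force: [1.2, -0.2, -1.2]
opening: 0.0318
gripper_force: 41.4
```

```bash
python3 - <<'E'
from h import *
np.set_printoptions(precision=4,suppress=True)
P,R=pose();print(P,R.as_matrix()[:,1])
w=shot('wrist','w12.png');print(pose()[0])
rows([(.581,.0058,.217,-89.3,5,.3)])
E
```

```text
[0.5804 0.0058 0.2786] [ 0.0138 -0.9999 -0.0001]
[0.579  0.0058 0.2754]
CALL
{"fingers": 0.3, "xyz": [0.002, 0.0, 0.047], "angular": [0.0, 0.001, 0.0]}
{"fingers": 0.3, "xyz": [0.002, 0.0, 0.047], "angular": [0.0, 0.001, 0.0]}
{"fingers": 0.3, "xyz": [0.002, 0.0, 0.047], "angular": [0.0, 0.001, 0.0]}
{"fingers": 0.3, "xyz": [0.002, 0.0, 0.047], "angular": [0.0, 0.001, 0.0]}
{"fingers": 0.3, "xyz": [0.002, 0.0, 0.047], "angular": [0.0, 0.001, 0.0]}
```

Request:
drive_tool(
  plan=[
    {"fingers": 0.3, "xyz": [0.001, 0, 0.047], "angular": [0, 0, 0]},
    {"fingers": 0.3, "xyz": [0.001, 0, 0.047], "angular": [0, 0, 0]},
    {"fingers": 0.3, "xyz": [0, 0, 0.047], "angular": [0, 0, 0]},
    {"fingers": 0.3, "xyz": [0, 0, 0.047], "angular": [0, 0, 0]},
    {"fingers": 0.3, "xyz": [0, 0, 0.04], "angular": [0, 0, 0]},
    {"fingers": 0.3, "xyz": [0, 0, 0], "angular": [0, 0, 0]},
    {"fingers": 0.3, "xyz": [0, 0, 0], "angular": [0, 0, 0]},
    {"fingers": 0.3, "xyz": [0, 0, 0], "angular": [0, 0, 0]},
    {"fingers": 0.3, "xyz": [0, 0, 0], "angular": [0, 0, 0]},
    {"fingers": 0.3, "xyz": [0, 0, 0], "angular": [0, 0, 0]},
  ],
)

```text
time: 28.25
tool_pos: [0.581, 0.0058, 0.2222]
eef_rot: [-0.0, 1.0, 0.007, 0.0]
contact_force: [0.4, 1.5, -1.4]
opening: 0.0317
gripper_force: 41.4
```

Request:
drive_tool(
  plan=[
    {"fingers": 0.45, "xyz": [0, 0, 0], "angular": [0, 0, 0]},
    {"fingers": 0.55, "xyz": [0, 0, 0], "angular": [0, 0, 0]},
    {"fingers": 0.65, "xyz": [0, 0, 0], "angular": [0, 0, 0]},
    {"fingers": 0.75, "xyz": [0, 0, 0], "angular": [0, 0, 0]},
    {"fingers": 1, "xyz": [0, 0, 0], "angular": [0, 0, 0]},
    {"fingers": 1, "xyz": [0, 0, 0], "angular": [0, 0, 0]},
    {"fingers": 1, "xyz": [0, 0, -0.2], "angular": [0, 0, 0]},
    {"fingers": 1, "xyz": [0, 0, -0.24], "angular": [0, 0, 0]},
    {"fingers": 1, "xyz": [0, 0, -0.2], "angular": [0, 0, 0]},
    {"fingers": 1, "xyz": [0, 0, 0], "angular": [0, 0, 0]},
  ],
)

```text
time: 29.5
tool_pos: [0.5825, 0.0057, 0.3872]
eef_rot: [-0.001, 1.0, 0.007, 0.004]
contact_force: [-0.6, 0.3, -1.2]
opening: 0.0854
gripper_force: 0.0
```

```bash
python3 - <<'E'
from h import *
np.set_printoptions(precision=4,suppress=True)
w=shot('wrist','w13.png');s=shot('scene','sc13.png');d=shot('side','sd13.png')
print(pose()[0]);
for n,p in [('scene',s),('side',d),('wrist',w)]: print(n,finds('clamp_a',p),finds('push_a',p),finds('boards',p)[:1])
cv2.imwrite('pics/c13.png',np.hstack([cv2.resize(s['image'][130:290,170:370],(400,320)),cv2.resize(d['image'][180:340,240:440],(400,320))]))
E
```

```text
[0.5806 0.0058 0.3814]
scene [(0.89, [318.0, 195.0, 19.0, 41.0]), (0.7, [277.0, 165.0, 17.0, 33.0]), (0.61, [299.0, 180.0, 12.0, 32.0])] [(0.97, [304.0, 162.0, 28.0, 35.0]), (0.88, [355.0, 163.0, 23.0, 28.0]), (0.82, [326.0, 149.0, 26.0, 31.0]), (0.51, [356.0, 137.0, 22.0, 27.0]), (0.31, [318.0, 193.0, 19.0, 39.0])] [(0.67, [279.0, 189.0, 59.0, 62.0])]
side [(0.83, [345.0, 178.0, 12.0, 35.0]), (0.58, [292.0, 166.0, 15.0, 21.0]), (0.49, [317.0, 172.0, 11.0, 30.0])] [(0.82, [340.0, 247.0, 31.0, 36.0]), (0.69, [296.0, 298.0, 39.0, 51.0]), (0.68, [326.0, 271.0, 34.0, 46.0]), (0.64, [249.0, 224.0, 15.0, 48.0]), (0.6, [286.0, 260.0, 35.0, 43.0]), (0.42, [274.0, 214.0, 14.0, 14.0])] [(0.59, [294.0, 189.0, 63.0, 37.0])]
wrist [(0.74, [288.0, 237.0, 53.0, 58.0]), (0.72, [286.0, 157.0, 59.0, 41.0]), (0.72, [484.0, 208.0, 67.0, 45.0]), (0.63, [278.0, 36.0, 74.0, 42.0])] [(0.83, [177.0, 251.0, 29.0, 28.0]), (0.79, [0.0, 269.0, 74.0, 61.0]), (0.74, [41.0, 198.0, 99.0, 62.0]), (0.71, [65.0, 270.0, 82.0, 60.0])] [(0.73, [42.0, 200.0, 100.0, 61.0])]
```

View pics/c13.png

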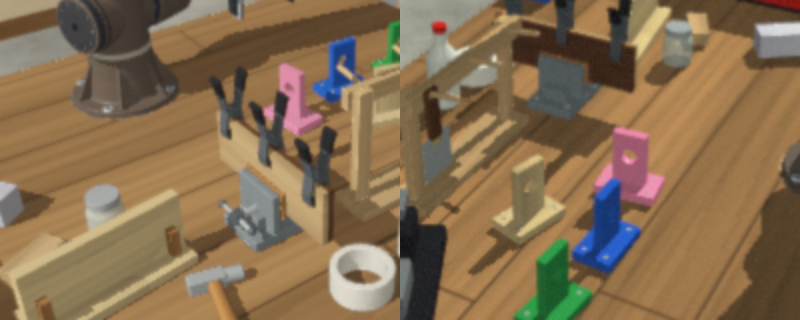

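```bash
python3 - <<'E'
from h import *
np.set_printoptions(precision=4,suppress=True)
s=shot('scene');d=shot('side')
def plane_y(p,u,v,y):
    o,r=ray(p,u,v);return o+r*(y-o[1])/r[1]
for u,v in [(334,195.5),(291,165.5),(309,180.5)]: print(plane_y(s,u,v,.033))
print(arm.get_state()['joints'])
f=lambda u,v:(240+(u-400)/2,180+v/2)
for n,uv,z in [('soleL',(492,215),.018),('near',(517,242),.018),('right',(566,212),.018),('back',(540,190),.018),('topL',(513,165),.12),('topR',(547,157),.12)]: print(n,at_z(d,*f(*uv),z))
rows([(.50,.20,.40,-50,5,1),(.42,.30,.40,-17,5,1)])
E
```

```text
[0.6997 0.033  0.2378]
[0.4663 0.033  0.2381]
[0.5715 0.033  0.2288]
[ 0.3464  0.1444  0.0604  0.     -1.4869  1.238 ]
soleL [0.4935 0.425  0.018 ]
near [0.4201 0.4641 0.018 ]
right [0.3869 0.3583 0.018 ]
back [0.4564 0.3266 0.018 ]
topL [0.4607 0.4044 0.12  ]
topR [0.4224 0.3581 0.12  ]
CALL
{"fingers": 1, "xyz": [-0.063, -0.156, -0.014], "angular": [0.0, 0.0, -0.087]}
{"fingers": 1, "xyz": [-0.041, -0.163, -0.014], "angular": [0.0, 0.0, -0.087]}
{"fingers": 1, "xyz": [-0.018, -0.167, -0.014], "angular": [0.0, 0.0, -0.087]}
{"fingers": 1, "xyz": [0.005, -0.168, -0.014], "angular": [0.0, 0.0, -0.087]}
{"fingers": 1, "xyz": [0.028, -0.166, -0.014], "angular": [0.0, 0.0, -0.087]}
{"fingers": 1, "xyz": [0.002, -0.102, 0.0], "angular": [0.0, 0.0, -0.073]}
{"fingers": 1, "xyz": [0.014, -0.101, 0.0], "angular": [0.0, 0.0, -0.073]}
{"fingers": 1, "xyz": [0.026, -0.099, 0.0], "angular": [0.0, 0.0, -0.073]}
{"fingers": 1, "xyz": [0.037, -0.096, 0.0], "angular": [0.0, 0.0, -0.073]}
{"fingers": 1, "xyz": [0.048, -0.091, 0.0], "angular": [0.0, 0.0, -0.073]}
```

Request:
drive_tool(
  plan=[
    {"fingers": 1, "xyz": [-0.063, -0.156, -0.014], "angular": [0, 0, -0.087]},
    {"fingers": 1, "xyz": [-0.041, -0.163, -0.014], "angular": [0, 0, -0.087]},
    {"fingers": 1, "xyz": [-0.018, -0.167, -0.014], "angular": [0, 0, -0.087]},
    {"fingers": 1, "xyz": [0.005, -0.168, -0.014], "angular": [0, 0, -0.087]},
    {"fingers": 1, "xyz": [0.028, -0.166, -0.014], "angular": [0, 0, -0.087]},
    {"fingers": 1, "xyz": [0.002, -0.102, 0], "angular": [0, 0, -0.073]},
    {"fingers": 1, "xyz": [0.014, -0.101, 0], "angular": [0, 0, -0.073]},
    {"fingers": 1, "xyz": [0.026, -0.099, 0], "angular": [0, 0, -0.073]},
    {"fingers": 1, "xyz": [0.037, -0.096, 0], "angular": [0, 0, -0.073]},
    {"fingers": 1, "xyz": [0.048, -0.091, 0], "angular": [0, 0, -0.073]},
  ],
)

```text
time: 31.45
tool_pos: [0.4197, 0.3005, 0.3997]
eef_rot: [-0.0, 0.804, 0.595, 0.0]
contact_force: [-0.1, -0.5, -0.1]
opening: 0.0854
gripper_force: 0.0
```

Request:
drive_tool(
  plan=[
    {"fingers": 1, "xyz": [0, 0, 0], "angular": [0, 0, 0]},
    {"fingers": 1, "xyz": [0, 0, 0], "angular": [0, 0, 0]},
    {"fingers": 1, "xyz": [0, 0, 0], "angular": [0, 0, 0]},
    {"fingers": 1, "xyz": [0, 0, 0], "angular": [0, 0, 0]},
    {"fingers": 1, "xyz": [0, 0, 0], "angular": [0, 0, 0]},
    {"fingers": 1, "xyz": [0, 0, 0], "angular": [0, 0, 0]},
    {"fingers": 1, "xyz": [0, 0, 0], "angular": [0, 0, 0]},
    {"fingers": 1, "xyz": [0, 0, 0], "angular": [0, 0, 0]},
    {"fingers": 1, "xyz": [0, 0, 0], "angular": [0, 0, 0]},
    {"fingers": 1, "xyz": [0, 0, 0], "angular": [0, 0, 0]},
  ],
)

```text
time: 32.7
tool_pos: [0.4203, 0.2999, 0.3996]
eef_rot: [0.0, 0.805, 0.593, 0.0]
contact_force: [-0.2, -0.4, -0.4]
opening: 0.0854
gripper_force: 0.0
```

```bash
python3 - <<'E'
from h import *
np.set_printoptions(precision=4,suppress=True)
w=shot('wrist','w14.png');print(pose()[0],finds('push_a',w),finds('peg_0',w))
E
```

```text
[0.4203 0.2999 0.3996] [(0.91, [288.0, 58.0, 45.0, 69.0]), (0.88, [248.0, 171.0, 68.0, 68.0]), (0.82, [153.0, 0.0, 69.0, 57.0]), (0.81, [195.0, 80.0, 60.0, 76.0])] [(0.68, [398.0, 1.0, 146.0, 270.0]), (0.49, [545.0, 314.0, 17.0, 9.0])]
```

View pics/w14.png

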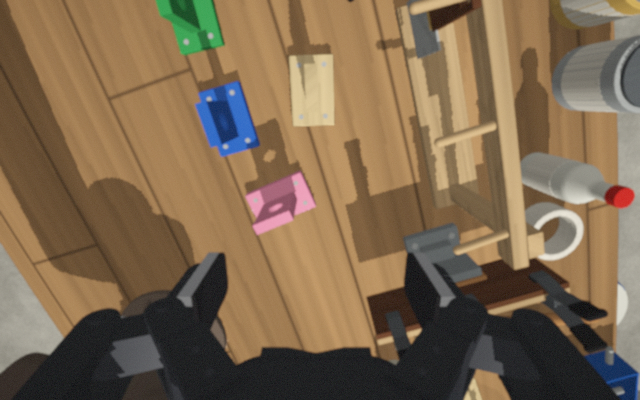

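The plain block's sole spans about (290,57) to (334,124). The middle peg runs from its tip at (436,142) to (493,127) and is free. The knife hangs on the peg at the top.

```bash
python3 - <<'E'
from h import *
np.set_printoptions(precision=4,suppress=True)
w=shot('wrist');s=shot('scene');im=w['image']
hsv=cv2.cvtColor(im,cv2.COLOR_BGR2HSV)
m=cv2.inRange(hsv,(15,30,150),(32,125,255));m[:, :275]=0;m[:,350:]=0;m[:40]=0;m[150:]=0
m=cv2.morphologyEx(m,cv2.MORPH_CLOSE,np.ones((9,9)))
c=max(cv2.findContours(m,0,2)[0],key=cv2.contourArea);print(cv2.contourArea(c))
print(cv2.approxPolyDP(c,3,True)[:,0].tolist())
# project sole outline to z=.018 and fit a rectangle
pts=np.array([at_z(w,*p,.018)[:2] for p in c[:,0]],np.float32)
print('rect',cv2.minAreaRect(pts*1000))
for n,uv,z in [('TL',(290,57),.018),('TR',(332,54),.018),('BL',(293,126),.018),('BR',(334,124),.018)]: print(n,at_z(w,*uv,z))
for n,tip,base in [('mid',(436,142),(493,127)),('R',(456,248),(506,235))]:
    T=at_z(w,*tip,.2339);B=at_z(w,*base,.2248);print(n,T,B,np.degrees(np.arctan2(B[1]-T[1],B[0]-T[0])))
print(im[60:125:8,288:338:5].tolist()[3])
E
```

```text
7262.0
[[275, 40], [275, 118], [285, 149], [344, 149], [344, 141], [349, 139], [349, 40], [309, 40], [330, 44], [329, 54], [288, 55], [287, 46], [292, 41]]
rect ((440.09185791015625, 381.27606201171875), (169.8960723876953, 123.95181274414062), 72.76155090332031)
TL [0.4246 0.4492 0.018 ]
TR [0.4891 0.4338 0.018 ]
BL [0.3954 0.3465 0.018 ]
BR [0.4618 0.3293 0.018 ]
mid [0.547  0.3005 0.2339] [0.6095 0.2963 0.2248] -3.8710637541370922
R [0.5471 0.1773 0.2339] [0.6083 0.1703 0.2248] -6.524844088888023
[[86, 131, 167], [154, 199, 219], [153, 198, 218], [97, 132, 151], [149, 194, 213], [148, 193, 214], [142, 189, 210], [158, 204, 225], [151, 198, 218], [129, 173, 198]]
```

```bash
python3 - <<'E'
from h import *
rows([(.4427,.3897,.27,-14.8,4,1),(.4427,.3897,.27,-14.8,6,1)])
E
```

```text
CALL
{"fingers": 1, "xyz": [0.092, -0.005, 0.13], "angular": [0.0, 0.0, -0.007]}
{"fingers": 1, "xyz": [0.092, -0.004, 0.13], "angular": [0.0, 0.0, -0.007]}
{"fingers": 1, "xyz": [0.092, -0.003, 0.13], "angular": [0.0, 0.0, -0.007]}
{"fingers": 1, "xyz": [0.093, -0.002, 0.13], "angular": [0.0, 0.0, -0.007]}
{"fingers": 1, "xyz": [0.0, 0.0, 0.0], "angular": [0.0, 0.0, 0.0]}
{"fingers": 1, "xyz": [0.0, 0.0, 0.0], "angular": [0.0, 0.0, 0.0]}
{"fingers": 1, "xyz": [0.0, 0.0, 0.0], "angular": [0.0, 0.0, 0.0]}
{"fingers": 1, "xyz": [0.0, 0.0, 0.0], "angular": [0.0, 0.0, 0.0]}
{"fingers": 1, "xyz": [0.0, 0.0, 0.0], "angular": [0.0, 0.0, 0.0]}
{"fingers": 1, "xyz": [0.0, 0.0, 0.0], "angular": [0.0, 0.0, 0.0]}
```

Request:
drive_tool(
  plan=[
    {"fingers": 1, "xyz": [0.092, -0.005, 0.13], "angular": [0, 0, -0.007]},
    {"fingers": 1, "xyz": [0.092, -0.004, 0.13], "angular": [0, 0, -0.007]},
    {"fingers": 1, "xyz": [0.092, -0.003, 0.13], "angular": [0, 0, -0.007]},
    {"fingers": 1, "xyz": [0.093, -0.002, 0.13], "angular": [0, 0, -0.007]},
    {"fingers": 1, "xyz": [0, 0, 0], "angular": [0, 0, 0]},
    {"fingers": 1, "xyz": [0, 0, 0], "angular": [0, 0, 0]},
    {"fingers": 1, "xyz": [0, 0, 0], "angular": [0, 0, 0]},
    {"fingers": 1, "xyz": [0, 0, 0], "angular": [0, 0, 0]},
    {"fingers": 1, "xyz": [0, 0, 0], "angular": [0, 0, 0]},
    {"fingers": 1, "xyz": [0, 0, 0], "angular": [0, 0, 0]},
  ],
  force=60,
)

```text
time: 34.2
tool_pos: [0.4428, 0.3894, 0.2699]
eef_rot: [-0.0, 0.792, 0.611, 0.0]
contact_force: [0.6, 0.2, 0.6]
opening: 0.0855
gripper_force: 0.0
```

```bash
python3 - <<'E'
from h import *
np.set_printoptions(precision=4,suppress=True)
w=shot('wrist','w15.png');P,R=pose();print(P,R.as_matrix()[:,1],finds('push_a',w)[:3])
im=w['image'].copy()
def blk(cx,cy,a):
    c,s=np.cos(np.radians(a)),np.sin(np.radians(a));M=np.array([[c,-s],[s,c]])
    f=lambda hx,hy,z:np.c_[(np.array([[-hx,-hy],[hx,-hy],[hx,hy],[-hx,hy]])@M.T+[cx,cy]),np.full(4,z)]
    return f(.035,.055,.018),f(.008,.030,.12)
for q,col in zip(blk(.4427,.3897,-14.8),[(0,0,255),(255,0,0)]):
    u=proj(w,q);print(u.round(1).tolist());cv2.polylines(im,[np.round(u).astype(int)],True,col,1)
cv2.imwrite('pics/w15c.png',cv2.resize(im[90:340,190:450],None,fx=2,fy=2,interpolation=cv2.INTER_CUBIC))
E
```

```text
[0.4428 0.3894 0.2697] [ 0.9673 -0.2538  0.0001] [(0.68, [160.0, 142.0, 84.0, 104.0]), (0.67, [286.0, 120.0, 58.0, 90.0]), (0.63, [92.0, 4.0, 115.0, 108.0])]
[[289.4, 202.7], [341.0, 202.8], [343.3, 119.3], [287.3, 119.2]]
[[307.2, 211.2], [323.0, 211.2], [323.6, 152.1], [306.8, 152.1]]
```

View pics/w15c.png

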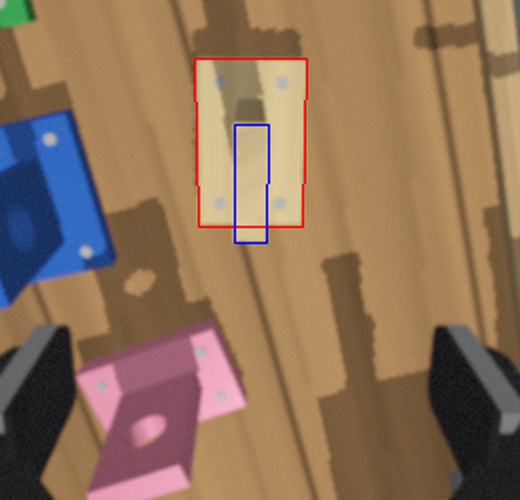

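The projected outline of the block (red for the sole, blue for the board top) matches the picture, so I can go down and grip.

Request:
drive_tool(
  plan=[
    {"fingers": 1, "xyz": [0, 0, 0.12], "angular": [0, 0, 0]},
    {"fingers": 1, "xyz": [0, 0, 0.12], "angular": [0, 0, 0]},
    {"fingers": 1, "xyz": [0, 0, 0.12], "angular": [0, 0, 0]},
    {"fingers": 1, "xyz": [0, 0, 0.12], "angular": [0, 0, 0]},
    {"fingers": 1, "xyz": [0, 0, 0.12], "angular": [0, 0, 0]},
    {"fingers": 1, "xyz": [0, 0, 0.12], "angular": [0, 0, 0]},
    {"fingers": 0.6, "xyz": [0, 0, 0], "angular": [0, 0, 0]},
    {"fingers": 0.4, "xyz": [0, 0, 0], "angular": [0, 0, 0]},
    {"fingers": 0.2, "xyz": [0, 0, 0], "angular": [0, 0, 0]},
    {"fingers": 0, "xyz": [0, 0, 0], "angular": [0, 0, 0]},
  ],
  force=60,
)

```text
time: 35.55
tool_pos: [0.443, 0.39, 0.0908]
eef_rot: [-0.0, 0.792, 0.611, 0.001]
contact_force: [-1.3, 1.5, -0.4]
opening: 0.0153
gripper_force: 58.7
```

Request:
drive_tool(
  plan=[
    {"fingers": 0, "xyz": [0, 0, 0], "angular": [0, 0, 0]},
    {"fingers": 0, "xyz": [0, 0, 0], "angular": [0, 0, 0]},
    {"fingers": 0, "xyz": [0, 0, 0], "angular": [0, 0, 0]},
    {"fingers": 0, "xyz": [0, 0, 0], "angular": [0, 0, 0]},
    {"fingers": 0, "xyz": [0, 0, 0], "angular": [0, 0, 0]},
    {"fingers": 0, "xyz": [0, 0, 0], "angular": [0, 0, 0]},
    {"fingers": 0, "xyz": [0, 0, 0], "angular": [0, 0, 0]},
    {"fingers": 0, "xyz": [0, 0, 0], "angular": [0, 0, 0]},
    {"fingers": 0, "xyz": [0, 0, 0], "angular": [0, 0, 0]},
    {"fingers": 0, "xyz": [0, 0, 0], "angular": [0, 0, 0]},
  ],
)

```text
time: 36.8
tool_pos: [0.443, 0.39, 0.0907]
eef_rot: [-0.0, 0.792, 0.611, 0.001]
contact_force: [-3.0, 0.2, 5.8]
opening: 0.0153
gripper_force: 59.7
```

```bash
python3 - <<'E'
from h import *
np.set_printoptions(precision=4,suppress=True)
P,R=pose();print(P,R.as_matrix()[:,1],arm.get_state()['opening'],arm.get_state()['gripper_force'])
rows([(P[0],P[1],.246,-14.8,5,0),(.49,.36,.246,-2,2,0),(.505,.2992,.246,-2,3,0)])
E
```

```text
[0.443  0.39   0.0907] [ 0.9674 -0.2534  0.0005] 0.015257758216673049 59.67034470406361
CALL
{"fingers": 0, "xyz": [0.0, 0.0, -0.124], "angular": [0.0, 0.0, 0.0]}
{"fingers": 0, "xyz": [0.0, 0.0, -0.124], "angular": [0.0, 0.0, 0.0]}
{"fingers": 0, "xyz": [0.0, 0.0, -0.124], "angular": [0.0, 0.0, 0.0]}
{"fingers": 0, "xyz": [0.0, 0.0, -0.124], "angular": [0.0, 0.0, 0.0]}
{"fingers": 0, "xyz": [0.0, 0.0, -0.124], "angular": [0.0, 0.0, 0.0]}
{"fingers": 0, "xyz": [-0.034, 0.106, 0.0], "angular": [0.0, 0.0, -0.071]}
{"fingers": 0, "xyz": [-0.046, 0.102, 0.0], "angular": [0.0, 0.0, -0.071]}
{"fingers": 0, "xyz": [-0.08, 0.023, 0.0], "angular": [0.0, 0.0, 0.0]}
{"fingers": 0, "xyz": [-0.08, 0.023, 0.0], "angular": [0.0, 0.0, 0.0]}
{"fingers": 0, "xyz": [-0.08, 0.023, 0.0], "angular": [0.0, 0.0, 0.0]}
```

Request:
drive_tool(
  plan=[
    {"fingers": 0, "xyz": [0, 0, -0.124], "angular": [0, 0, 0]},
    {"fingers": 0, "xyz": [0, 0, -0.124], "angular": [0, 0, 0]},
    {"fingers": 0, "xyz": [0, 0, -0.124], "angular": [0, 0, 0]},
    {"fingers": 0, "xyz": [0, 0, -0.124], "angular": [0, 0, 0]},
    {"fingers": 0, "xyz": [0, 0, -0.124], "angular": [0, 0, 0]},
    {"fingers": 0, "xyz": [-0.034, 0.106, 0], "angular": [0, 0, -0.071]},
    {"fingers": 0, "xyz": [-0.046, 0.102, 0], "angular": [0, 0, -0.071]},
    {"fingers": 0, "xyz": [-0.08, 0.023, 0], "angular": [0, 0, 0]},
    {"fingers": 0, "xyz": [-0.08, 0.023, 0], "angular": [0, 0, 0]},
    {"fingers": 0, "xyz": [-0.08, 0.023, 0], "angular": [0, 0, 0]},
  ],
)

```text
time: 38.05
tool_pos: [0.5048, 0.2975, 0.2446]
eef_rot: [-0.0, 0.719, 0.695, -0.0]
contact_force: [-0.4, -1.4, -2.1]
opening: 0.0151
gripper_force: 59.1
```

```bash
python3 - <<'E'
from h import *
np.set_printoptions(precision=4,suppress=True)
arm.get_image('side')
P,R=pose();print(P,R.as_matrix()[:,1])
d=shot('side','sd16.png');s=shot('scene','sc16.png')
for n in ['push_a','push_a_hole']: print(n,finds(n,d),finds(n,s))
h=P+[0,0,-.0157];print('pred hole px',proj(d,h),proj(s,h),'top',proj(d,h+[0,0,.045]),'bottom',proj(d,h-[0,0,.075]),'pegtip',proj(d,[.547,.3005,.2339]),proj(s,[.547,.3005,.2339]))
rows([(.532,.3003,.246,-2,3,0),(.571,.2997,.247,-2,4,0),(.571,.2997,.247,-2,3,0)])
E
```

```text
[0.505  0.2956 0.2448] [ 0.9994 -0.0348 -0.0002]
push_a [(0.97, [283.0, 204.0, 37.0, 42.0]), (0.91, [297.0, 297.0, 37.0, 51.0]), (0.89, [325.0, 272.0, 34.0, 45.0]), (0.84, [336.0, 243.0, 37.0, 38.0])] [(0.76, [347.0, 141.0, 23.0, 28.0]), (0.58, [303.0, 163.0, 27.0, 33.0]), (0.56, [366.0, 139.0, 13.0, 22.0]), (0.55, [328.0, 150.0, 24.0, 30.0])]
push_a_hole [(0.38, [382.0, 183.0, 9.0, 20.0]), (0.35, [355.0, 163.0, 21.0, 47.0])] [(0.55, [341.0, 141.0, 29.0, 32.0])]
pred hole px [[301.0764 216.0093]] [[357.5445 150.5867]] top [[300.7107 204.4829]] bottom [[301.663  234.5804]] pegtip [[289.8047 212.5028]] [[366.4427 153.0758]]
CALL
{"fingers": 0, "xyz": [0.003, 0.036, -0.002], "angular": [0.0, 0.0, 0.0]}
{"fingers": 0, "xyz": [0.003, 0.036, -0.002], "angular": [0.0, 0.0, 0.0]}
{"fingers": 0, "xyz": [0.003, 0.036, -0.002], "angular": [0.0, 0.0, 0.0]}
{"fingers": 0, "xyz": [0.001, 0.039, -0.001], "angular": [0.0, 0.0, 0.0]}
{"fingers": 0, "xyz": [0.001, 0.039, -0.001], "angular": [0.0, 0.0, 0.0]}
{"fingers": 0, "xyz": [0.001, 0.039, -0.001], "angular": [0.0, 0.0, 0.0]}
{"fingers": 0, "xyz": [0.001, 0.039, -0.001], "angular": [0.0, 0.0, 0.0]}
{"fingers": 0, "xyz": [0.0, 0.0, 0.0], "angular": [0.0, 0.0, 0.0]}
{"fingers": 0, "xyz": [0.0, 0.0, 0.0], "angular": [0.0, 0.0, 0.0]}
{"fingers": 0, "xyz": [0.0, 0.0, 0.0], "angular": [0.0, 0.0, 0.0]}
```

Request:
drive_tool(
  plan=[
    {"fingers": 0, "xyz": [0.005, 0.036, -0.003], "angular": [0, 0, 0]},
    {"fingers": 0, "xyz": [0.005, 0.036, -0.003], "angular": [0, 0, 0]},
    {"fingers": 0, "xyz": [0.005, 0.036, -0.002], "angular": [0, 0, 0]},
    {"fingers": 0, "xyz": [0.003, 0.03, 0], "angular": [0, 0, 0]},
    {"fingers": 0, "xyz": [0, 0.02, 0], "angular": [0, 0, 0]},
    {"fingers": 0, "xyz": [0, 0.02, 0], "angular": [0, 0, 0]},
    {"fingers": 0, "xyz": [0, 0.02, 0], "angular": [0, 0, 0]},
    {"fingers": 0, "xyz": [0, 0, 0], "angular": [0, 0, 0]},
    {"fingers": 0, "xyz": [0, 0, 0], "angular": [0, 0, 0]},
    {"fingers": 0, "xyz": [0, 0, 0], "angular": [0, 0, 0]},
  ],
)

```text
time: 39.65
tool_pos: [0.5546, 0.3018, 0.2467]
eef_rot: [-0.0, 0.719, 0.695, 0.0]
contact_force: [0.3, -0.0, -3.5]
opening: 0.0151
gripper_force: 59.1
```

```bash
python3 - <<'E'
from h import *
np.set_printoptions(precision=4,suppress=True)
st=arm.get_state();P,R=pose();print(P,st['contact_force'],st['wrist_torque'])
rows([(.572,.2997,.247,-2,2,0)])
E
```

```text
[0.5546 0.3018 0.2467] [ 0.26   -0.0218 -3.5361] [-0.0765 -0.0634 -0.0154]
CALL
{"fingers": 0, "xyz": [-0.003, 0.035, -0.001], "angular": [0.0, 0.0, 0.0]}
{"fingers": 0, "xyz": [-0.003, 0.035, -0.001], "angular": [0.0, 0.0, 0.0]}
```

Request:
drive_tool(
  plan=[
    {"fingers": 0, "xyz": [-0.003, 0.024, 0], "angular": [0, 0, 0]},
    {"fingers": 0, "xyz": [-0.003, 0.024, 0], "angular": [0, 0, 0]},
    {"fingers": 0, "xyz": [0, 0.022, 0], "angular": [0, 0, 0]},
    {"fingers": 0, "xyz": [0, 0, 0.006], "angular": [0, 0, 0]},
    {"fingers": 0, "xyz": [0, 0, 0.006], "angular": [0, 0, 0]},
    {"fingers": 0, "xyz": [0, 0, 0.006], "angular": [0, 0, 0]},
    {"fingers": 0, "xyz": [0, 0, 0.006], "angular": [0, 0, 0]},
    {"fingers": 0, "xyz": [0, 0, 0.006], "angular": [0, 0, 0]},
    {"fingers": 0, "xyz": [0, 0, 0], "angular": [0, 0, 0]},
    {"fingers": 0, "xyz": [0, 0, 0], "angular": [0, 0, 0]},
  ],
)

```text
time: 40.9
tool_pos: [0.5722, 0.2997, 0.2391]
eef_rot: [0.0, 0.719, 0.695, 0.0]
contact_force: [-0.0, -0.6, -2.2]
opening: 0.0154
gripper_force: 59.1
```

Request:
drive_tool(
  plan=[
    {"fingers": 0, "xyz": [0, 0, 0.004], "angular": [0, 0, 0]},
    {"fingers": 0, "xyz": [0, 0, 0.004], "angular": [0, 0, 0]},
    {"fingers": 0, "xyz": [0, 0, 0], "angular": [0, 0, 0]},
    {"fingers": 0, "xyz": [0, 0, 0], "angular": [0, 0, 0]},
    {"fingers": 0, "xyz": [0, 0, 0], "angular": [0, 0, 0]},
    {"fingers": 0, "xyz": [0, 0, 0], "angular": [0, 0, 0]},
    {"fingers": 0, "xyz": [0, 0, 0], "angular": [0, 0, 0]},
    {"fingers": 0, "xyz": [0, 0, 0], "angular": [0, 0, 0]},
    {"fingers": 0, "xyz": [0, 0, 0], "angular": [0, 0, 0]},
    {"fingers": 0, "xyz": [0, 0, 0], "angular": [0, 0, 0]},
  ],
)

```text
time: 42.15
tool_pos: [0.5722, 0.2997, 0.2372]
eef_rot: [0.0, 0.719, 0.695, 0.0]
contact_force: [-2.0, 1.2, 3.0]
opening: 0.0155
gripper_force: 61.6
```

Contact shows the hole's roof now rests on the peg. I'll release it.

Request:
drive_tool(
  plan=[
    {"fingers": 0.22, "xyz": [0, 0, 0], "angular": [0, 0, 0]},
    {"fingers": 0.28, "xyz": [0, 0, 0], "angular": [0, 0, 0]},
    {"fingers": 0.35, "xyz": [0, 0, 0], "angular": [0, 0, 0]},
    {"fingers": 0.4, "xyz": [0, 0, 0], "angular": [0, 0, 0]},
    {"fingers": 0.4, "xyz": [0, 0, 0], "angular": [0, 0, 0]},
    {"fingers": 0.4, "xyz": [0, 0, -0.04], "angular": [0, 0, 0]},
    {"fingers": 0.4, "xyz": [0, 0, -0.08], "angular": [0, 0, 0]},
    {"fingers": 0.5, "xyz": [0, 0, -0.15], "angular": [0, 0, 0]},
    {"fingers": 0.5, "xyz": [0, 0, -0.2], "angular": [0, 0, 0]},
    {"fingers": 0.5, "xyz": [0, 0, -0.1], "angular": [0, 0, 0]},
  ],
)

```text
time: 43.4
tool_pos: [0.5719, 0.2997, 0.3826]
eef_rot: [-0.0, 0.719, 0.695, 0.001]
contact_force: [-0.0, 0.1, 0.2]
opening: 0.0426
gripper_force: 0.0
```

```bash
python3 - <<'E'
from h import *
np.set_printoptions(precision=4,suppress=True)
P,R=pose();print(P,arm.get_state()['contact_force'])
d=shot('side','sd17.png');s=shot('scene','sc17.png');w=shot('wrist','w17.png')
for n,p in [('side',d),('scene',s),('wrist',w)]: print(n,finds('push_a',p),finds('clamp_a',p))
h=np.array([.5722,.2997,.2215])
c=[h+[dx,dy,-.066] for dx in(-.035,.035) for dy in(-.055,.055)]+[h+[dx,dy,.045] for dx in(-.008,.008) for dy in(-.03,.03)]
for p in (d,s,w): u=proj(p,c);print('pred box',u.min(0).round(),(u.max(0)-u.min(0)).round())
E
```

```text
[0.5719 0.2997 0.3826] [-0.0001  0.1439  0.2145]
side [(0.9, [324.0, 269.0, 33.0, 49.0]), (0.84, [269.0, 199.0, 37.0, 42.0]), (0.77, [336.0, 242.0, 37.0, 40.0]), (0.69, [315.0, 171.0, 14.0, 33.0]), (0.68, [297.0, 299.0, 39.0, 51.0])] [(0.68, [344.0, 178.0, 12.0, 34.0]), (0.56, [316.0, 170.0, 12.0, 33.0]), (0.49, [294.0, 168.0, 11.0, 20.0]), (0.29, [273.0, 217.0, 6.0, 10.0])]
scene [(0.76, [326.0, 149.0, 22.0, 31.0]), (0.69, [303.0, 160.0, 29.0, 36.0]), (0.62, [358.0, 144.0, 28.0, 43.0])] [(0.84, [293.0, 179.0, 19.0, 33.0]), (0.69, [277.0, 165.0, 13.0, 34.0]), (0.62, [320.0, 194.0, 16.0, 39.0]), (0.46, [358.0, 145.0, 28.0, 37.0])]
wrist [(0.86, [102.0, 1.0, 54.0, 25.0]), (0.65, [277.0, 123.0, 62.0, 101.0]), (0.57, [88.0, 63.0, 79.0, 78.0]), (0.57, [129.0, 170.0, 84.0, 56.0])] [(0.68, [415.0, 361.0, 23.0, 30.0]), (0.63, [321.0, 335.0, 12.0, 14.0]), (0.44, [330.0, 27.0, 25.0, 66.0])]
pred box [268. 198.] [34. 42.]
pred box [352. 144.] [36. 40.]
pred box [283. 120.] [ 60. 104.]
```

Request:
drive_tool(
  plan=[
    {"fingers": 0.5, "xyz": [0, 0, -0.1], "angular": [0, 0, 0]},
    {"fingers": 0.5, "xyz": [0, 0, 0], "angular": [0, 0, 0]},
    {"fingers": 0.5, "xyz": [0, 0, 0], "angular": [0, 0, 0]},
    {"fingers": 0.5, "xyz": [0, 0, 0], "angular": [0, 0, 0]},
    {"fingers": 0.5, "xyz": [0, 0, 0], "angular": [0, 0, 0]},
    {"fingers": 0.5, "xyz": [0, 0, 0], "angular": [0, 0, 0]},
    {"fingers": 0.5, "xyz": [0, 0, 0], "angular": [0, 0, 0]},
    {"fingers": 0.5, "xyz": [0, 0, 0], "angular": [0, 0, 0]},
    {"fingers": 0.5, "xyz": [0, 0, 0], "angular": [0, 0, 0]},
    {"fingers": 0.5, "xyz": [0, 0, 0], "angular": [0, 0, 0]},
  ],
)

```text
time: 45.1
tool_pos: [0.5722, 0.2996, 0.4046]
eef_rot: [0.0, 0.719, 0.695, 0.0]
contact_force: [-0.4, -0.1, 0.5]
opening: 0.0426
gripper_force: 0.0
```

```bash
python3 - <<'E'
from h import *
d=shot('side');print(finds('push_a',d))
print(arm.close_job())
E
```

```text
[(0.92, [326.0, 271.0, 29.0, 46.0]), (0.89, [294.0, 298.0, 41.0, 49.0]), (0.87, [337.0, 244.0, 35.0, 39.0]), (0.86, [270.0, 199.0, 34.0, 44.0])]
the job is handed in; nothing more can be done
None
```

I clipped all three clamps over the boards (one near each end, one in the middle), hung the one plain plywood push block on the free middle peg, and handed the job in at about 45 s; no verdict came back.

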